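# Unlock the board cutter and take its cutting head out

### The job

Take the key from its wooden stand, push it fully home in the lock on the sloping face of the board cutter, and turn it clockwise as far as it goes to draw the hidden bolt; leave the key there, turned. Then slide the cutting head along its T-slot to the open end, lift it out and set it down upright in the grey tray without dropping it. Leave the other things on the table where they are.

Things in the scene. Friction and masses are not known exactly. Their poses are not given: they have to be found in the camera images.
- key: steel key, 112 mm long, about 0.11 kg, standing bit down in the key stand. Origin at the bit's tip, z along the shank to the bow, x along the width of bit and bow. Bit 26 (x) x 7 (y) mm, z 0 to 26; neck 8.4 mm thick; round collar 26 mm across, z 38 to 44, rests on the stand and meets the lock face when home. Half a turn about z gives the same key
- key_bow (a point): centre of the key's flat bow (the part to grip), at z 90 mm in the key's frame; axes as the key's. Bow 46 mm wide (x), 10 mm thick (y), key z 68 to 112 mm
- key_stand: fixed wooden block 75 x 60 x 46 mm high, origin under its centre, its well 29 mm (along its x) by 10 mm (y), 41 mm deep, open at the top in its centre; the key is lifted straight up out of it
- cutter: fixed board cutter, base 120 (x) by 375 mm (y), origin on the table. T-slot along its y, floor 12 mm above the table; lock at its +y end, y = 145 mm. Slot 47 mm wide, 12 mm high, under two 7 mm lips (tops at 31 mm) 22 mm apart. Lips run from y = 85 (closed end) to -65 mm; from there to a low stop at y = -165 mm it is open above. A hidden bolt holds the head until the lock is turned
- keyhole (a point): centre of the keyhole's mouth on the 88 mm square lock face, 98 mm above the table. z points out of the face, tipped 35 degrees from vertical towards the cutter's -x; x up the slope, along the keyhole's length. Keyhole 29 (x) by 10 mm (y), bevelled over its first 4 mm from a mouth 37 by 18 mm. The key enters along -z, bit width along x
- lock_seat (a point): where the key's tip is when fully home: 38 mm behind the keyhole's mouth, on its axis; axes as the keyhole's. The key can turn only when its bit is wholly behind the 8 mm thick plate, and cannot come out once turned
- lock_core (a joint): turn of the lock's core in rad: 0 locked, in line with the keyhole; grows clockwise as seen facing the lock face; stops at 1.35; the bolt is clear from about 1.1. Friction about 0.1 N m, stays where left; the key has about 0.12 rad of play in it, so the core lags the key
- cutter_head: cutting head, 0.35 kg, 88 mm high, first at y = 45 mm of the cutter. Origin under its centre (on the slot floor), z up, y along the slot. Slippery nylon foot 42 (x) x 76 (y) x 9 mm; neck 17 mm wide; block 52 x 80 mm, z 21 to 41; upright black grip above. Its foot clears the lips at y = -103 mm of the cutter and meets the stop at -127 mm
- head_grip (a point): where to grip the head, on its upright grip (24 mm thick along x, 52 mm long along y, head z 40 to 88 mm), 68 mm above its underside; axes as the head's
- tray_in (a point): centre of the inner floor, 5 mm above the table, of the fixed grey tray (outside 120 mm along its x by 150 mm along y, 25 mm high, walls 5 mm); axes as the tray's
- tape_roll: bystander, leave alone: roll of paper tape, 90 mm across, 24 mm high, lying flat; origin under its centre
- marker_pen: bystander, leave alone: black marker pen 146 mm long, 16 mm thick, lying; origin under its centre
- brush_jar: bystander, leave alone: glass jar of brushes, 76 mm across, about 190 mm high; origin under its centre
- paint_bottle: bystander, leave alone: white paint bottle, 60 mm across, 150 mm high; origin under its centre
- ink_jar: bystander, leave alone: amber ink jar, 60 mm across, 70 mm high; origin under its centre
- water_cup: bystander, leave alone: white cup, 72 mm across, 85 mm high; origin under its centre
- scissors: bystander, leave alone: black-handled scissors about 180 mm long, lying flat; origin under its centre
- tray: the grey tray itself, origin under its centre
Mind the look-alikes: they are no part of the job. What is shaped like the cutter_head but blue is not meant.

How it is judged (in metres and radians):
On the way, in this order (a step that is already met when the one before it is completed fails the run):
1. the key is fully home in the lock, not yet turned (distance between key and lock_seat below 0.006 m and angle between the z axis of key and the z axis of keyhole, either way round below 0.2 rad and value of joint lock_core below 0.5 rad), for 0.1 s.
2. the key, still home, has turned the lock clockwise by at least 1.15 rad (distance between key and lock_seat below 0.006 m and angle between the z axis of key and the z axis of keyhole, either way round below 0.2 rad and value of joint lock_core above 1.15 rad), for 0.1 s.
3. the head has slid along the slot to the open end, clear of the lips but still down in the slot (y of cutter_head in the frame of cutter between -0.135 and -0.101 m and z of cutter_head in the frame of cutter below 0.024 m), for 0.1 s.
At the end, for the whole second after the job is handed in: the lock stands turned by at least 1.15 rad with the key in it (tip within 8 mm of the seat), and the cutting head stands upright (within 0.1 rad) and still on the floor of the tray, foot flat within 5 mm, its centre within 55 mm of the tray's centre (value of joint lock_core above 1.15 rad and distance between key and lock_seat below 0.008 m and horizontal distance between cutter_head and tray_in below 0.055 m and z of cutter_head in the frame of tray_in between -0.004 and 0.005 m and angle between cutter_head's own z axis and vertical below 0.1 rad and linear speed of cutter_head below 0.02 m/s); the robot touches nothing.
It fails at once if a bystander (tape roll, marker pen, brush jar, paint bottle, ink jar, water cup, scissors) is moved by more than 30 mm (distance of any of tape_roll, marker_pen, brush_jar, paint_bottle, ink_jar, water_cup, scissors from where it was at the start of the episode above 0.03 m).
It fails at once if the head is dropped or banged into the tray: faster than 0.5 m/s within 20 mm of the tray's floor (linear speed of cutter_head above 0.5 m/s and horizontal distance between cutter_head and tray_in below 0.07 m and z of cutter_head in the frame of tray_in below 0.02 m).
It also fails if it takes over 64 s, if anything falls off the work surface, if the arm or the gripper's body presses on something with over 40 N, if the wrist force passes 120 N, or if a joint passes its speed limit or range.

### The arm

A 6-joint arm with a two-finger parallel gripper is mounted at the origin on the work surface. World frame = base frame: x ahead of the robot, y to its left, z up, the work surface at z = 0. Lengths are in m, angles in degrees, forces in N, time in s.
With the tool pointing down it reaches from about 0.4 to 0.825 m from the base axis. Payload 7 kg.
Tool frame: the origin (TCP) lies midway between the tips of the shut fingers; the grasp point (between the pads) lies 19 mm behind it; z points along the fingers, y is the line along which they close (so a half turn about z gives the same grasp; the last joint's range is limited). The gripper opens to 88 mm and grips with 3 to 60 N. Pads are 19 mm wide; open, the fingers measure 130 mm over their backs; the gripper's body (78 mm by 193 mm) begins 47 mm behind the grasp point.
Start: joints at [-51.618, 20.546, 0.682, 0, -70.136, -16.507], TCP at [0.251, -0.626, 0.227] pointing down, gripper open.
Joint ranges: [-176.03, 176.03], [-82.01, 121.73], [-58.28, 71.71], [-173.87, 95.51], [-174.79, -0.11], [-173.66, 173.66]. Speed limits (degrees/s): [136.94, 136.94, 172.46, 180, 180, 180].

### API

Orientations are given as [roll, pitch, yaw] about the fixed x, y, z axes, in that order (R = Rz(yaw) Ry(pitch) Rx(roll)).
In Python, from plant import r gives the robot as it stands.
- The arm moves only by the tool drive_tool, never from a script. Its argument "commands" is a list of rows, each an object of numbers: "hand": the closure, from 0 (fully open) to 1 (shut); "tx", "ty", "tz": the shift along the world's x, y, z scaled (see below); "turn": the turn about the world's z scaled (see below). A call has 1 to 10 rows; each row is the pose to reach, as a shift and turn from the pose commanded when the call began; what a row does not reach only later rows make up. The controller multiplies each number of a shift by 0.6 m and each number of a turn by 90 degrees. A row lasts 1/10 s, in which the tool goes at most 50 mm and 8.59 degrees, less where a joint would pass 70% of its speed; a pose out of reach is approached as far as the arm can. A call with a number of a shift or a turn outside -1 to 1 is refused whole. A call with a gripper value outside its range is refused whole. The fingers move at their own pace and stop on an object; "grip_force" is the grip in N (left out, the last holds). Time passes only in rows, so rows that repeat a pose let the fingers close. It gives the time, the measured TCP pose, the force, the opening and the grip force at its end, in the units of the state.
- r.get_state(): the state, without advancing time (a new reading comes with each control period).
- r.capture(name): name is "scene" or "top"; returns a dict with "frame" (400x640x3 uint8, red, green, blue), "fx", "fy", "cx", "cy" (pixels), "world_from_camera" (4x4, takes a point from camera to world coordinates). Camera axes: x right, y down, z forward; pixel columns grow to the right and rows downward; lengths in m; the calibration is good to about 2 mm. A picture is of the moment at which its call begins. There is no depth.
- r.close_job(): hands the job in; it is judged then, once.
Trained networks look in the newest picture that a camera, given by its name, has taken for a name from the list of things; names that differ only in an ending like _2 or _b are one class to them, and where a whole thing is asked for, a point or a joint stands for the part that bears it (a point fixed in the world has none). Each returns a list of dicts, best first, with "score" (0 to 1); they miss things now and then, are a little off and sometimes report something else, mostly with a low value. They report only what shows in the picture. A call takes as long as a camera call. They do not tell look-alikes from the thing itself.
- r.trace(label, camera): "pixels" (400x640 bool, what is visible of it) and "extent" ([left, top, right, bottom] in pixels, round what is visible of it).
The state is a dict: "time_s": time; "joints": joint angles; "qd": joint speeds; "joint_torque": joint torques, N m; "tcp_pos": TCP position; "eef_rot": TCP orientation; "contact_force": force on the tool from outside, world axes, zero at the start; "moment": the same for the moment, N m; "gripper_width": finger opening in m; "gripper_force": force on a finger pad.
Only numpy, scipy, OpenCV 4.12 (cv2) and the standard library are available. Lean on these libraries where they do the work, as an engineer would, in place of code of your own. Each camera call takes 0.05 s, during which the arm holds its last target. There are 200 camera calls.

## Working session

There is one attempt and no reset: what is moved stays moved. The work goes in short steps, Python scripts to look and compute and a tool call to move; the robot and the scene stay as the last step left them, time stands still between calls to the robot, and variables do not carry over. Pictures are saved under pics/ and viewed, at most 10 in all, crops included, and the job is handed in when it is done.

Besides the shell and the picture viewer there is one more tool, called after "Request:" as name(argument=value, ...) on one line, values as JSON. drive_tool: Moves the arm, as the interface text tells. Its arguments: {"type":"object","properties":{"commands":{"type":"array"},"grip_force":{"type":"number"}},"required":["commands"]}

```bash
mkdir -p pics; ls; cat > h.py <<'E'
import numpy as np, cv2, json
from plant import r
def cap(n):
    c=r.capture(n); return c
def save(c,f,box=None,s=1):
    im=c["frame"][:,:,::-1]
    if box: im=im[box[1]:box[3],box[0]:box[2]]
    im=cv2.resize(im,None,fx=s,fy=s,interpolation=cv2.INTER_CUBIC); cv2.imwrite("pics/"+f,im)
def ray(c,uv,z):
    T=np.array(c["world_from_camera"]); d=T[:3,:3]@np.array([(uv[0]-c["cx"])/c["fx"],(uv[1]-c["cy"])/c["fy"],1]); o=T[:3,3]
    return o+d*(z-o[2])/d[2]
def proj(c,P):
    T=np.linalg.inv(np.array(c["world_from_camera"])); P=np.atleast_2d(P); q=P@T[:3,:3].T+T[:3,3]
    return np.c_[q[:,0]/q[:,2]*c["fx"]+c["cx"],q[:,1]/q[:,2]*c["fy"]+c["cy"]]
E
python3 - <<'E'
from h import *
print(r.get_state())
for n in("scene","top"):
    c=cap(n); save(c,n+"0.png",s=1.25); print(n,c["fx"],c["cx"],c["cy"],np.round(c["world_from_camera"],3).tolist())
    for l in("key","key_stand","cutter","cutter_head","tray","lock_core","tape_roll","marker_pen","brush_jar","paint_bottle","ink_jar","water_cup","scissors"):
        print(l,[(round(d["score"],2),np.round(d["extent"]).tolist()) for d in r.trace(l,n)])
E
```

```text
pics
{'time_s': 0.0, 'joints': array([-5.16186254e+01,  2.05927326e+01,  6.31997087e-01, -1.88820313e-02,
       -7.01372527e+01, -1.65074048e+01]), 'qd': array([ 0.06152732,  0.0509064 , -0.0815525 ,  0.09912307, -0.12257368,
        0.00711186]), 'joint_torque': array([ 1.01296533e-03, -5.82719600e+01,  2.93048805e+01,  6.99729055e+00,
        6.71991846e-03, -1.97855657e-04]), 'tcp_pos': array([ 0.25125886, -0.62594275,  0.22559846]), 'eef_rot': array([ 1.79901007e+02, -1.08263594e-02, -1.58132452e+02]), 'contact_force': array([0.03744577, 0.9544239 , 0.23529412]), 'moment': array([-0.01407907,  0.01849039,  0.01869093]), 'gripper_force': 0.0, 'gripper_width': 0.08782025276977287}
scene 387.2630948107007 322.41590050444773 201.33381998822978 [[0.548, 0.538, -0.641, 1.197], [0.837, -0.341, 0.429, -0.448], [0.013, -0.771, -0.637, 0.78], [0.0, 0.0, 0.0, 1.0]]
key [(0.66, [199.0, 203.0, 216.0, 233.0])]
key_stand [(0.93, [193.0, 220.0, 233.0, 250.0])]
cutter [(0.98, [285.0, 190.0, 409.0, 300.0])]
cutter_head [(0.82, [234.0, 184.0, 256.0, 220.0]), (0.7, [342.0, 207.0, 375.0, 242.0])]
tr
[... 837 characters left out ...]
3.0, 446.0, 260.0])]
cutter [(0.97, [234.0, 132.0, 384.0, 204.0]), (0.65, [231.0, 142.0, 277.0, 188.0])]
cutter_head [(0.82, [281.0, 157.0, 315.0, 180.0]), (0.71, [236.0, 132.0, 384.0, 206.0]), (0.7, [366.0, 259.0, 394.0, 297.0]), (0.57, [401.0, 175.0, 436.0, 203.0])]
tray [(0.8, [193.0, 224.0, 266.0, 280.0])]
lock_core [(0.3, [177.0, 87.0, 230.0, 150.0])]
tape_roll [(0.46, [177.0, 86.0, 228.0, 147.0])]
marker_pen [(0.77, [326.0, 234.0, 372.0, 250.0])]
brush_jar [(0.67, [175.0, 88.0, 228.0, 147.0])]
paint_bottle [(0.92, [435.0, 108.0, 471.0, 143.0])]
ink_jar [(0.66, [162.0, 171.0, 201.0, 196.0])]
water_cup [(0.61, [453.0, 172.0, 490.0, 203.0])]
scissors [(0.59, [281.0, 114.0, 347.0, 137.0])]
```

View pics/scene0.png

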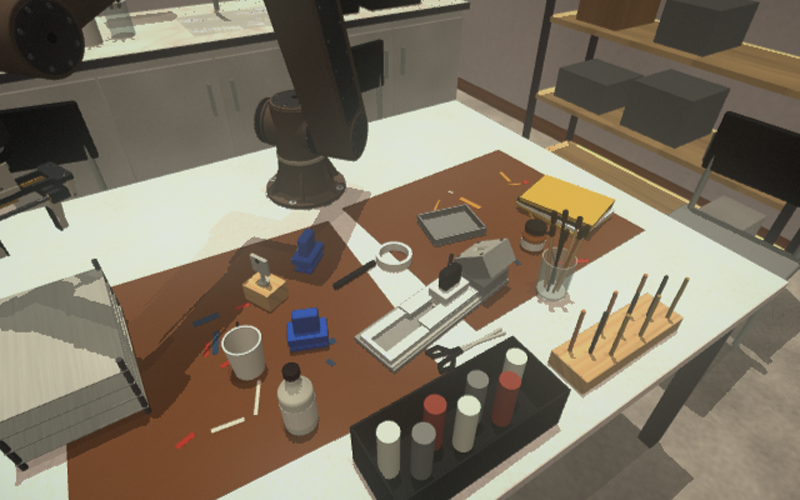

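View pics/top0.png

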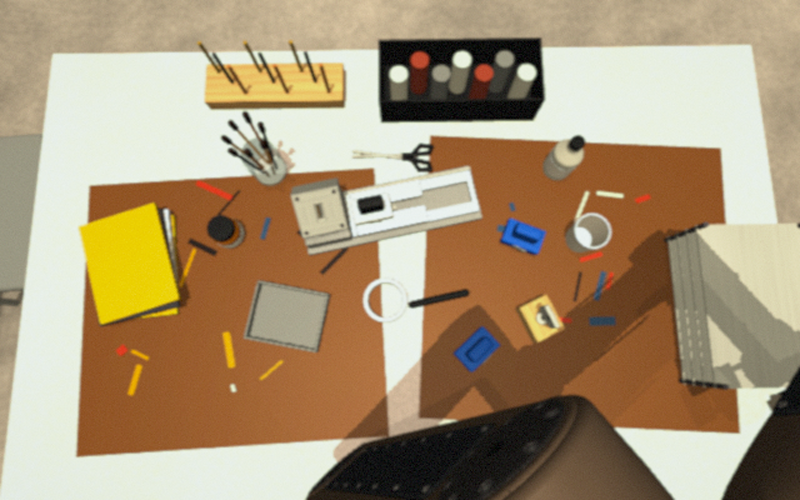

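```bash
python3 - <<'E'
from h import *
c=cap("top"); 
a=c["frame"][125:215,225:395]; b=c["frame"][215:290,400:460]; t=c["frame"][218:288,185:275]
s=cap("scene"); d=s["frame"][190:260,190:260]; e=s["frame"][185:305,280:415]
def up(i,k): return cv2.resize(i[:,:,::-1],None,fx=k,fy=k,interpolation=cv2.INTER_CUBIC)
cv2.imwrite("pics/a.png",up(a,4.7)) # 799x423
m=np.zeros((600,800,3),np.uint8)
for im,x,y in((up(b,4),0,0),(up(t,4),250,0),(up(d,4),0,310)): m[y:y+im.shape[0],x:x+im.shape[1]]=im
z=up(e,2.4); m[300:300+z.shape[0],300:300+z.shape[1]]=z
cv2.imwrite("pics/b.png",m)
E
```

```text
(no output)
```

View pics/a.png

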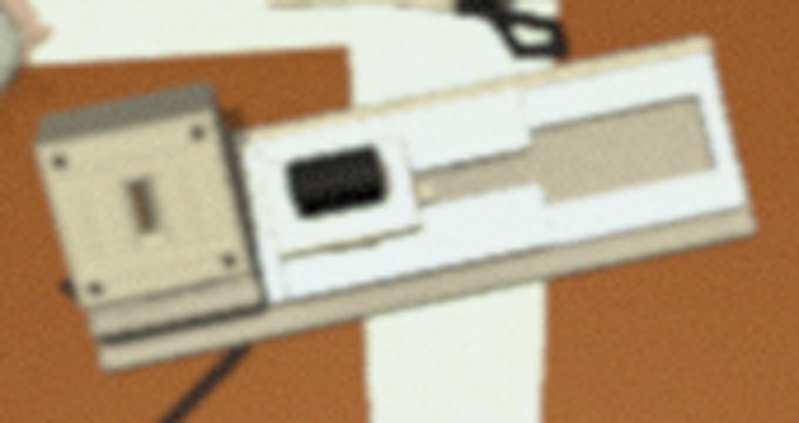

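View pics/b.png

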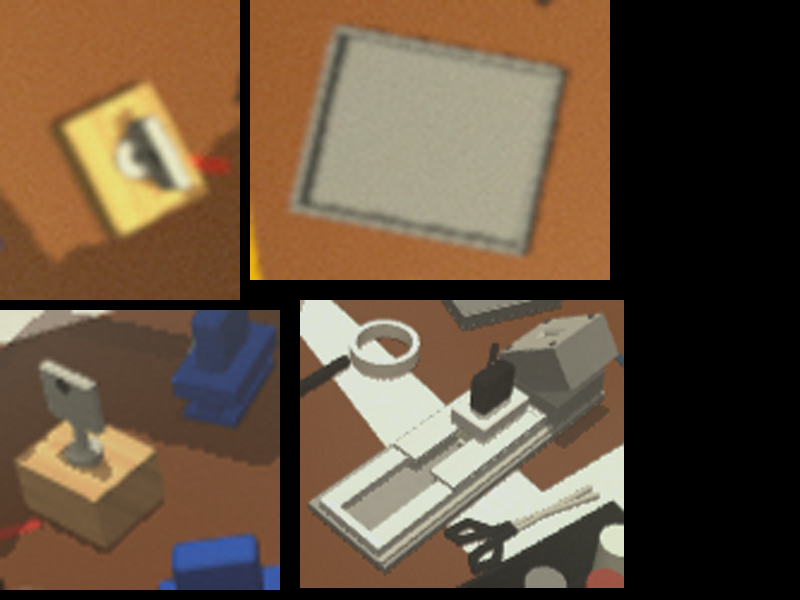

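```bash
python3 - <<'E'
from h import *
c=cap("top")
A=lambda u,v:(u/4.7+225-.4,v/4.7+125-.4)
P1=ray(c,A(103,370),0);P2=ray(c,A(757,232),0)
print("near edge",P1.round(4),P2.round(4),np.linalg.norm(P1-P2))
d=P1-P2; yaw=np.arctan2(-d[0],d[1]); print("yaw",np.degrees(yaw))
X=np.array([np.cos(yaw),np.sin(yaw),0]);Y=np.array([-np.sin(yaw),np.cos(yaw),0])
O=(P1+P2)/2+.06*X; print("O from edge",O.round(4))
rel=lambda P:(round(float((P-O)@X),4),round(float((P-O)@Y),4),P.round(4))
K=ray(c,A(141,205),.096); print("keyhole",rel(ray(c,A(141,205),.098)))
# screws: at height 98 + dx*tan35 iterate
for uv in((59,161),(197,132),(95,288),(229,260)):
    z=.098
    for _ in range(20):
        P=ray(c,A(*uv),z); z=.098+((P-K)@X)*np.tan(np.radians(35))
    print("screw",rel(P),z)
for uv,z in(((288,160),.1),((380,148),.1),((298,215),.1),((384,203),.1)): print("grip",rel(ray(c,A(*uv),z)))
for uv in((530,133),(545,240)): print("lip end",rel(ray(c,A(*uv),.031)))
print("far corner z?",rel(ray(c,A(708,40),.012)),rel(ray(c,A(752,207),.012)))
B=lambda u,v:(u/4+400-.4,v/4+215-.4)
S=np.array([ray(c,B(*q),.046) for q in((57,122),(150,80),(208,190),(122,237))]);print("stand",S.round(4).tolist(),S.mean(0))
print("lens",np.linalg.norm(np.diff(S,axis=0),axis=1)); e=S[2]-S[1]+S[3]-S[0]; print("stand x yaw",np.degrees(np.arctan2(e[1],e[0])))
b1,b2=ray(c,B(143,120),.12),ray(c,B(190,185),.12);print("bow",b1,b2,(b1+b2)/2,np.linalg.norm(b1-b2),np.degrees(np.arctan2(*(b2-b1)[1::-1])))
T=np.array([ray(c,((u-250)/4+185-.4,v/4+218-.4),.025) for u,v in((335,28),(567,68),(527,253),(292,212))]);print("tray",T.mean(0),np.linalg.norm(np.diff(T,axis=0),axis=1)); e=T[1]-T[0]+T[2]-T[3];print(np.degrees(np.arctan2(e[1],e[0])))
s=cap("scene")
for n,cc in(("top",c),("scene",s)):
  for l in("brush_jar","tape_roll","ink_jar","key","water_cup","scissors","marker_pen"):
    for q in r.trace(l,n)[:1]:
        v,u=np.nonzero(q["pixels"]); E=q["extent"]; print(n,l,round(q["score"],2),ray(cc,(u.mean(),v.mean()),.02).round(3)[:2],"bottom",ray(cc,((E[0]+E[2])/2,E[3]),0).round(3)[:2])
# stand from scene check
D=lambda u,v:(u/4+190-.4,(v-310)/4+190-.4)
S=np.array([ray(s,D(*q),.046) for q in((20,461),(87,415),(162,463),(100,515))]);print("stand scene",S.mean(0),S.round(3).tolist())
b=np.array([ray(s,D(*q),.12) for q in((41,364),(101,388))]);print("bow scene",b.round(4).tolist(),b.mean(0))
E
```

```text
near edge [0.5254 0.2055 0.    ] [ 0.6007 -0.166   0.    ] 0.379055939395131
yaw 11.454667014962949
O from edge [0.6218 0.0317 0.    ]
keyhole (0.0011, 0.1399, array([0.5951, 0.169 , 0.098 ]))
screw (0.0275, 0.1747, array([0.6141, 0.2084, 0.1161])) 0.11610308619368453
screw (0.0277, 0.1026, array([0.6286, 0.1378, 0.1162])) 0.1162397582738052
screw (-0.0315, 0.1745, array([0.5563, 0.1965, 0.0748])) 0.07480031301136458
screw (-0.0315, 0.1024, array([0.5706, 0.1258, 0.0748])) 0.07478114280316572
grip (0.0081, 0.0604, array([0.6178, 0.0925, 0.1   ]))
grip (0.0043, 0.0122, array([0.6237, 0.0445, 0.1   ]))
grip (-0.022, 0.061, array([0.5882, 0.0872, 0.1   ]))
grip (-0.0251, 0.0161, array([0.5941, 0.0425, 0.1   ]))
lip end (0.0156, -0.0727, array([ 0.6516, -0.0364,  0.031 ]))
lip end (-0.0462, -0.0675, array([ 0.59  , -0.0436,  0.031 ]))
far corner z? (0.0537, -0.1865, array([ 0.7115, -0.1404,  0.012 ])) (-0.0478, -0.1878, array([ 0.6123, -0.1618,  0.012 ]))
stand [[0.4067, -0.2218, 0.046], [0.4321, -0.2812, 0.046], [0.3637, -0.3128, 0.046], [0.3358, -0.2581, 0.046]] [ 0.38458005 -0.2684634
[... 664 characters left out ...]
top marker_pen 0.75 [ 0.428 -0.067] bottom [ 0.406 -0.065]
scene brush_jar 0.66 [0.665 0.365] bottom [0.747 0.294]
scene tape_roll 0.69 [0.433 0.035] bottom [0.472 0.017]
scene ink_jar 0.96 [0.559 0.383] bottom [0.598 0.355]
scene key 0.62 [ 0.307 -0.254] bottom [ 0.356 -0.276]
scene water_cup 0.58 [ 0.523 -0.368] bottom [ 0.57  -0.392]
scene scissors 0.65 [ 0.746 -0.018] bottom [ 0.795 -0.029]
scene marker_pen 0.74 [ 0.44 -0.08] bottom [ 0.444 -0.085]
stand scene [ 0.39310831 -0.26954956  0.046     ] [[0.365, -0.31, 0.046], [0.345, -0.255, 0.046], [0.419, -0.23, 0.046], [0.444, -0.283, 0.046]]
bow scene [[0.3659, -0.2815, 0.12], [0.4102, -0.2571, 0.12]] [ 0.38806217 -0.26930548  0.12      ]
```

Request:
drive_tool(commands=[{"tx":0.2245,"ty":0.5957,"tz":0,"turn":0.057,"hand":0},{"tx":0.2245,"ty":0.5957,"tz":0,"turn":0.057,"hand":0},{"tx":0.2245,"ty":0.5957,"tz":0,"turn":0.057,"hand":0},{"tx":0.2245,"ty":0.5957,"tz":0,"turn":0.057,"hand":0},{"tx":0.2245,"ty":0.5957,"tz":0,"turn":0.057,"hand":0},{"tx":0.2245,"ty":0.5957,"tz":0,"turn":0.057,"hand":0},{"tx":0.2245,"ty":0.5957,"tz":0,"turn":0.057,"hand":0},{"tx":0.2245,"ty":0.5957,"tz":0,"turn":0.057,"hand":0},{"tx":0.2245,"ty":0.5957,"tz":-0.075,"turn":0.057,"hand":0},{"tx":0.2245,"ty":0.5957,"tz":-0.075,"turn":0.057,"hand":0}])

```text
time_s: 3.3
tcp_pos: [0.3837, -0.2668, 0.178]
eef_rot: [179.7, -0.2, -152.9]
contact_force: [-1.0, 0.5, -0.8]
gripper_width: 0.0878
gripper_force: 0.0
```

Request:
drive_tool(commands=[{"tz":-0.08,"tx":0.003,"ty":-0.002,"hand":0},{"tz":-0.165,"tx":0.003,"ty":-0.002,"hand":0},{"tz":-0.165,"tx":0.003,"ty":-0.002,"hand":0},{"tz":-0.165,"tx":0.003,"ty":-0.002,"hand":1},{"tz":-0.165,"tx":0.003,"ty":-0.002,"hand":1},{"tz":-0.165,"tx":0.003,"ty":-0.002,"hand":1},{"tz":-0.165,"tx":0.003,"ty":-0.002,"hand":1},{"tz":-0.165,"tx":0.003,"ty":-0.002,"hand":1},{"tz":-0.165,"tx":0.003,"ty":-0.002,"hand":1}], grip_force=15)

```text
invalid input
```

Request:
drive_tool(commands=[{"tx":0.003,"ty":-0.002,"tz":-0.08,"turn":0,"hand":0},{"tx":0.003,"ty":-0.002,"tz":-0.165,"turn":0,"hand":0},{"tx":0.003,"ty":-0.002,"tz":-0.165,"turn":0,"hand":0},{"tx":0.003,"ty":-0.002,"tz":-0.165,"turn":0,"hand":1},{"tx":0.003,"ty":-0.002,"tz":-0.165,"turn":0,"hand":1},{"tx":0.003,"ty":-0.002,"tz":-0.165,"turn":0,"hand":1},{"tx":0.003,"ty":-0.002,"tz":-0.165,"turn":0,"hand":1},{"tx":0.003,"ty":-0.002,"tz":-0.165,"turn":0,"hand":1},{"tx":0.003,"ty":-0.002,"tz":-0.165,"turn":0,"hand":1}], grip_force=15)

```text
time_s: 4.2
tcp_pos: [0.3882, -0.2702, 0.0831]
eef_rot: [-180.0, 0.0, -153.0]
contact_force: [-0.6, -0.0, -0.7]
gripper_width: 0.0455
gripper_force: 0.0
```

Request:
drive_tool(commands=[{"tx":0,"ty":0,"tz":-0.004,"turn":0,"hand":1},{"tx":0,"ty":0,"tz":-0.004,"turn":0,"hand":1},{"tx":0,"ty":0,"tz":-0.004,"turn":0,"hand":1},{"tx":0,"ty":0,"tz":-0.004,"turn":0,"hand":1},{"tx":0,"ty":0,"tz":-0.004,"turn":0,"hand":1},{"tx":0,"ty":0,"tz":-0.004,"turn":0,"hand":1},{"tx":0,"ty":0,"tz":-0.004,"turn":0,"hand":1},{"tx":0,"ty":0,"tz":-0.004,"turn":0,"hand":1}], grip_force=15)

```text
time_s: 5.0
tcp_pos: [0.3871, -0.2693, 0.0798]
eef_rot: [179.9, -0.0, -153.0]
contact_force: [-1.0, 5.2, 2.6]
gripper_width: 0.01
gripper_force: 15.0
```

Request:
drive_tool(commands=[{"tx":0,"ty":0,"tz":0.03,"turn":0,"hand":1},{"tx":0,"ty":0,"tz":0.055,"turn":0,"hand":1},{"tx":0,"ty":0,"tz":0.055,"turn":0,"hand":1},{"tx":0.015,"ty":0.0076,"tz":0.0555,"turn":0,"hand":1},{"tx":0.029,"ty":0.0149,"tz":0.0555,"turn":0,"hand":1},{"tx":0.043,"ty":0.0219,"tz":0.0545,"turn":0,"hand":1},{"tx":0.056,"ty":0.0285,"tz":0.0515,"turn":0,"hand":1},{"tx":0.068,"ty":0.0348,"tz":0.047,"turn":0,"hand":1},{"tx":0.081,"ty":0.0412,"tz":0.0403,"turn":0,"hand":1},{"tx":0.081,"ty":0.0412,"tz":0.0403,"turn":0,"hand":1}], grip_force=15)

```text
time_s: 6.0
tcp_pos: [0.4376, -0.2448, 0.1036]
eef_rot: [180.0, 0.0, -153.0]
contact_force: [-1.9, 3.5, -2.1]
gripper_width: 0.0099
gripper_force: 15.0
```

Request:
drive_tool(commands=[{"tx":0,"ty":0,"tz":0.08,"turn":0,"hand":1},{"tx":0,"ty":0,"tz":0.15,"turn":0,"hand":1},{"tx":0,"ty":0,"tz":0.15,"turn":0,"hand":1},{"tx":0,"ty":0,"tz":0.15,"turn":0,"hand":1}], grip_force=25)

```text
time_s: 6.4
tcp_pos: [0.4385, -0.2457, 0.1961]
eef_rot: [-179.8, 0.3, -153.0]
contact_force: [0.1, -0.0, -2.8]
gripper_width: 0.0101
gripper_force: 25.0
```

```bash
python3 - <<'E'
from h import *
s=cap("scene"); st=r.get_state(); p=st["tcp_pos"]; print(p,st["eef_rot"])
u,v=proj(s,p+[0,0,.019])[0]; print(u,v)
x,y=int(u)-50,int(v)-40; save(s,"k1.png",(x,y,x+110,y+100),6); print(x,y)
# predicted tip and axis for tilts
tx=np.array([np.cos(np.radians(-153)),np.sin(np.radians(-153)),0])
for a in(25,30,35,40,45):
    ax=-tx*np.sin(np.radians(a))+np.array([0,0,np.cos(np.radians(a))]); g=p+[0,0,.019]
    print(a,((proj(s,[g-.091*ax,g+.021*ax])-[x,y])*6).round())
E
```

```text
[ 0.43744042 -0.24546449  0.19477011] [-1.79915772e+02  1.39747243e-01 -1.52990051e+02]
217.25547977044408 184.1813003234111
167 144
25 [[264. 366.]
 [311. 210.]]
30 [[250. 355.]
 [314. 213.]]
35 [[237. 342.]
 [318. 216.]]
40 [[223. 329.]
 [321. 219.]]
45 [[211. 314.]
 [324. 223.]]
```

View pics/k1.png

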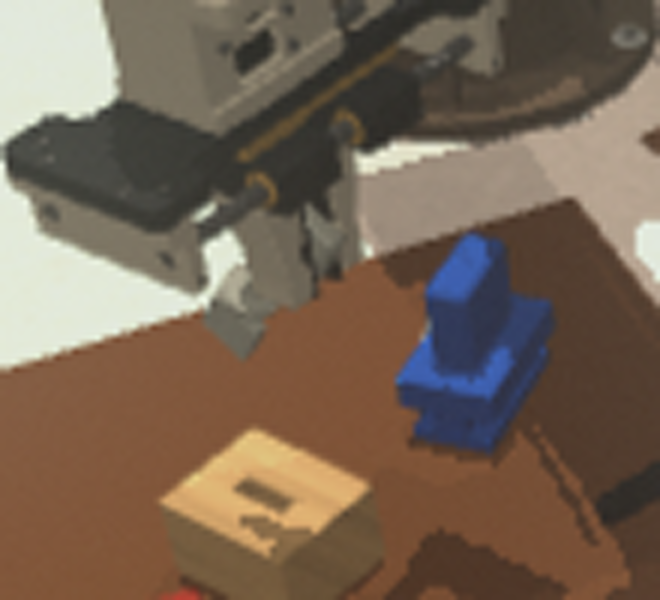

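Request:
drive_tool(commands=[{"tx":0.1225,"ty":0.6592,"tz":0.058,"turn":0.914,"hand":1},{"tx":0.1225,"ty":0.6592,"tz":0.058,"turn":0.914,"hand":1},{"tx":0.1225,"ty":0.6592,"tz":0.058,"turn":0.914,"hand":1},{"tx":0.1225,"ty":0.6592,"tz":0.058,"turn":0.914,"hand":1},{"tx":0.1225,"ty":0.6592,"tz":0.058,"turn":0.914,"hand":1},{"tx":0.1225,"ty":0.6592,"tz":0.058,"turn":0.914,"hand":1},{"tx":0.1225,"ty":0.6592,"tz":0.058,"turn":0.914,"hand":1},{"tx":0.1225,"ty":0.6592,"tz":0.058,"turn":0.914,"hand":1},{"tx":0.1225,"ty":0.6592,"tz":0.058,"turn":0.914,"hand":1},{"tx":0.1225,"ty":0.6592,"tz":0.058,"turn":0.914,"hand":1}])

```text
time_s: 7.45
tcp_pos: [0.5101, 0.1521, 0.2275]
eef_rot: [179.9, -0.0, -70.2]
contact_force: [-1.1, 0.3, -0.9]
gripper_width: 0.01
gripper_force: 25.0
```

Request:
drive_tool(commands=[{"tx":0,"ty":0,"tz":0,"turn":0.914,"hand":1},{"tx":0,"ty":0,"tz":0,"turn":0.914,"hand":1},{"tx":0,"ty":0,"tz":0,"turn":0.914,"hand":1},{"tx":0,"ty":0,"tz":0,"turn":0.914,"hand":1},{"tx":0,"ty":0,"tz":0,"turn":0.914,"hand":1},{"tx":0,"ty":0,"tz":0,"turn":0.914,"hand":1},{"tx":0,"ty":0,"tz":0,"turn":0.914,"hand":1},{"tx":0,"ty":0,"tz":0,"turn":0.914,"hand":1},{"tx":0,"ty":0,"tz":0,"turn":0.914,"hand":1},{"tx":0,"ty":0,"tz":0,"turn":0.914,"hand":1}])

```text
time_s: 8.45
tcp_pos: [0.5099, 0.15, 0.2277]
eef_rot: [180.0, 0.1, 11.9]
contact_force: [0.9, 0.9, -0.5]
gripper_width: 0.0098
gripper_force: 25.0
```

```bash
python3 - <<'E'
from h import *
c=cap("top");s=cap("scene"); st=r.get_state(); p=st["tcp_pos"]; print(st["time_s"],p,st["eef_rot"],st["joints"].round(1))
print("well", ray(s,(167+265/6-.4,144+492/6-.4),.046))
g=p+[0,0,.019]; y=np.radians(st["eef_rot"][2]); X=np.array([np.cos(y),np.sin(y),0])
a=np.radians(37); ax=-X*np.sin(a)+np.array([0,0,np.cos(a)]); tip=g-.0908*ax
K=np.array([.593,.167,.098]); n=-np.array([.98,.199,0])*.5736+np.array([0,0,.819])
print("tip",tip,"top px",proj(c,[tip,K]),"scene px",proj(s,[tip,K]))
def up(f,o,w,h,k): return cv2.resize(f[o[1]:o[1]+h,o[0]:o[0]+w,::-1],None,fx=k,fy=k,interpolation=cv2.INTER_CUBIC)
m=np.zeros((600,800,3),np.uint8); t=proj(c,tip)[0].astype(int)-[33,50]; t2=proj(s,tip)[0].astype(int)-[33,50]
m[:600,:396]=up(c["frame"],t,66,100,6); m[:600,400:796]=up(s["frame"],t2,66,100,6); cv2.imwrite("pics/k2.png",m); print(t,t2)
E
```

```text
8.55 [0.50990433 0.150021   0.22784314] [1.79968339e+02 8.18040682e-02 1.15933059e+01] [ 37.5   7.  -17.2  -0.  -65.9  64.1]
well [ 0.38217719 -0.27073864  0.046     ]
tip [0.56343431 0.16100261 0.17432703] top px [[252.23369177 173.21087372]
 [255.40547607 169.04182823]] scene px [[379.32075053 171.32120276]
 [384.850055   198.14995422]]
[219 123] [346 121]
```

View pics/k2.png

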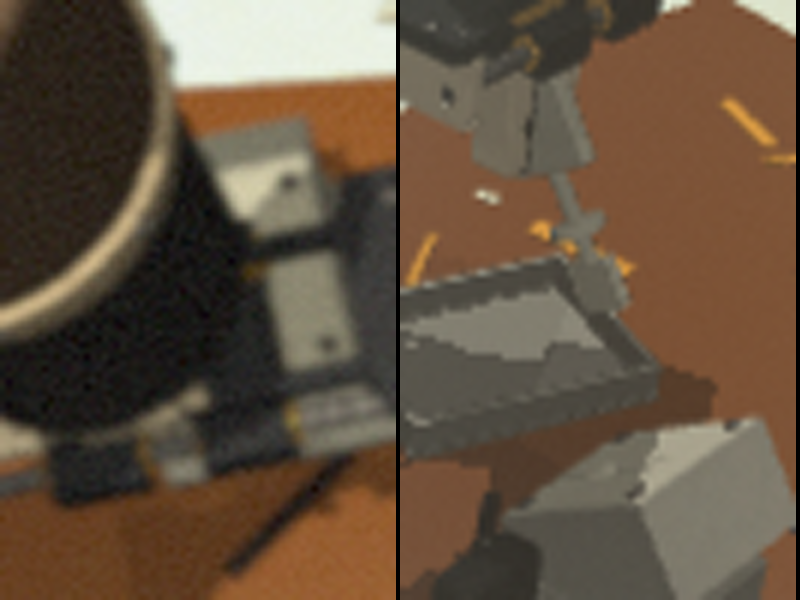

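```bash
python3 - <<'E'
from h import *
from scipy.optimize import least_squares
s=cap("scene"); st=r.get_state(); p=st["tcp_pos"]; g=p+[0,0,.019]
y=np.radians(11.5); X=np.array([np.cos(y),np.sin(y),0]);Z=np.array([0,0,1.]);Y=np.array([-np.sin(y),np.cos(y),0])
def key(e,a,pts):
    ax=-X*np.sin(a)+Z*np.cos(a); xk=X*np.cos(a)+Z*np.sin(a)
    return np.array([g+xk*(q[0]+e)+Y*q[1]+ax*(q[2]-.0908) for q in pts])
pts=[(0,0,.041),(0,0,0)]
for e in(0,.004,.008):
  for a in(33,37,41): print(e,a,((proj(s,key(e,np.radians(a),pts))-[346,121])*6+[400,0]).round().tolist())
print("keyhole expected", (proj(s,[[.593,.167,.098],[.593+.036*.98,.167+.036*.2,.123]])-[346,121])*6+[400,0])
# lock face corners expected
K=np.array([.593,.167,.098]);xk=X*.819+Z*.5736
print(((proj(s,[K+xk*a+Y*b for a in(-.044,.044) for b in(-.044,.044)])-[346,121])*6+[400,0]).round())
E
```

```text
0 33 [[559.0, 220.0], [590.0, 303.0]]
0 37 [[565.0, 219.0], [600.0, 302.0]]
0 41 [[570.0, 217.0], [609.0, 299.0]]
0.004 33 [[566.0, 219.0], [596.0, 303.0]]
0.004 37 [[571.0, 217.0], [606.0, 300.0]]
0.004 41 [[576.0, 215.0], [615.0, 297.0]]
0.008 33 [[572.0, 218.0], [603.0, 302.0]]
0.008 37 [[577.0, 216.0], [612.0, 299.0]]
0.008 41 [[581.0, 213.0], [621.0, 295.0]]
keyhole expected [[633.10032997 462.89972532]
 [702.52215018 456.20864796]]
[[509. 510.]
 [625. 430.]
 [642. 499.]
 [760. 414.]]
```

Request:
drive_tool(commands=[{"tx":0.003,"ty":0.001,"tz":-0.08,"turn":0,"hand":1},{"tx":0.003,"ty":0.001,"tz":-0.08,"turn":0,"hand":1},{"tx":0.0267,"ty":0.0057,"tz":-0.1133,"turn":0,"hand":1},{"tx":0.0267,"ty":0.0057,"tz":-0.1133,"turn":0,"hand":1},{"tx":0.035,"ty":0.0075,"tz":-0.126,"turn":0,"hand":1},{"tx":0.0435,"ty":0.0092,"tz":-0.1378,"turn":0,"hand":1},{"tx":0.0435,"ty":0.0092,"tz":-0.1378,"turn":0,"hand":1}], grip_force=15)

```text
time_s: 9.3
tcp_pos: [0.5363, 0.1555, 0.1459]
eef_rot: [180.0, 0.0, 11.5]
contact_force: [-0.6, -0.5, -0.4]
gripper_width: 0.0101
gripper_force: 15.0
```

```bash
python3 - <<'E'
from h import *
s=cap("scene");st=r.get_state(); print(st["tcp_pos"],st["contact_force"],st["moment"]); save(s,"k3.png",(346,130,430,220),6.5)
E
```

```text
[0.53619672 0.15550828 0.14635116] [-0.65999726  0.31273208 -0.07851924] [-0.09407542  0.15288735 -0.00529815]
```

View pics/k3.png

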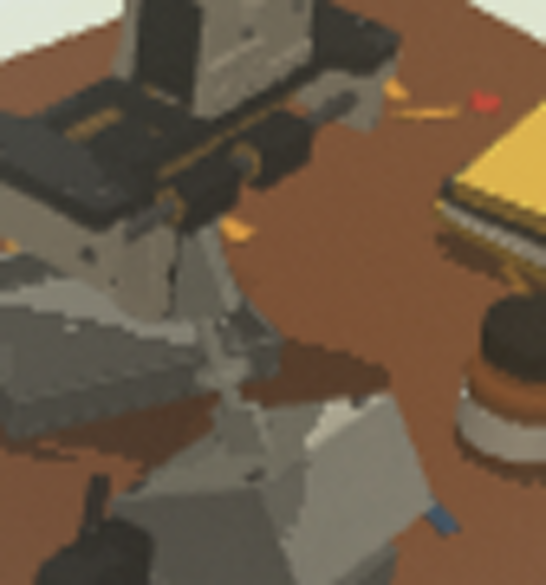

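Request:
drive_tool(commands=[{"tx":0.0047,"ty":0.001,"tz":-0.0068,"turn":0,"hand":1},{"tx":0.0094,"ty":0.0019,"tz":-0.0136,"turn":0,"hand":1},{"tx":0.014,"ty":0.0028,"tz":-0.0205,"turn":0,"hand":1},{"tx":0.014,"ty":0.0028,"tz":-0.0205,"turn":0,"hand":1}], grip_force=12)

```text
time_s: 9.75
tcp_pos: [0.5445, 0.1572, 0.1334]
eef_rot: [180.0, 0.1, 11.5]
contact_force: [0.2, -0.6, -1.0]
gripper_width: 0.0098
gripper_force: 12.0
```

Request:
drive_tool(commands=[{"tx":0.0047,"ty":0.001,"tz":-0.0068,"turn":0,"hand":1},{"tx":0.0094,"ty":0.0019,"tz":-0.0136,"turn":0,"hand":1},{"tx":0.014,"ty":0.0028,"tz":-0.0205,"turn":0,"hand":1},{"tx":0.0168,"ty":0.0034,"tz":-0.0245,"turn":0,"hand":1},{"tx":0.0168,"ty":0.0034,"tz":-0.0245,"turn":0,"hand":1}], grip_force=12)

```text
time_s: 10.25
tcp_pos: [0.5539, 0.1587, 0.1191]
eef_rot: [180.0, 0.1, 11.5]
contact_force: [-3.4, -1.9, 2.3]
gripper_width: 0.0101
gripper_force: 12.0
```

Request:
drive_tool(commands=[{"tx":0.0028,"ty":0.0006,"tz":-0.0041,"turn":0,"hand":1},{"tx":0.0028,"ty":0.0006,"tz":-0.0041,"turn":0,"hand":1}], grip_force=12)

```text
time_s: 10.45
tcp_pos: [0.555, 0.1589, 0.1171]
eef_rot: [180.0, 0.2, 11.5]
contact_force: [-8.0, -2.1, 8.4]
gripper_width: 0.0098
gripper_force: 12.0
```

```bash
python3 - <<'E'
from h import *
s=cap("scene");st=r.get_state(); print(st["tcp_pos"],st["contact_force"],st["moment"]); save(s,"k4.png",(346,145,420,215),8)
E
```

```text
[0.5549795 0.1589169 0.117098 ] [-7.62665243 -2.23237459  7.27743924] [-0.94348014  2.87000332 -0.05808479]
```

View pics/k4.png

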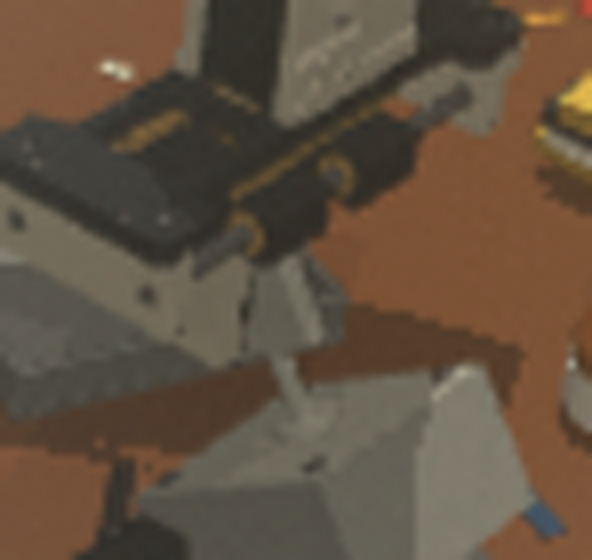

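Request:
drive_tool(commands=[{"tx":0,"ty":0,"tz":0,"turn":0,"hand":0.75},{"tx":0,"ty":0,"tz":0,"turn":0,"hand":0.75},{"tx":0,"ty":0,"tz":0,"turn":0,"hand":0.75},{"tx":0,"ty":0,"tz":0.025,"turn":0,"hand":0.75},{"tx":0,"ty":0,"tz":0.0467,"turn":0,"hand":0.75},{"tx":0,"ty":0,"tz":0.0467,"turn":-0.09,"hand":0.75},{"tx":0,"ty":0,"tz":0.0467,"turn":-0.18,"hand":0.75},{"tx":0,"ty":0,"tz":0.0467,"turn":-0.27,"hand":0.75},{"tx":0,"ty":0,"tz":0.0467,"turn":-0.36,"hand":0.75},{"tx":0,"ty":0,"tz":0.0467,"turn":-0.36,"hand":0.75}], grip_force=30)

```text
time_s: 11.5
tcp_pos: [0.5569, 0.1599, 0.1457]
eef_rot: [-179.9, -0.1, -21.0]
contact_force: [0.5, 0.3, 0.9]
gripper_width: 0.0219
gripper_force: 0.2
```

Request:
drive_tool(commands=[{"tx":0,"ty":0,"tz":0,"turn":-0.09,"hand":0.75},{"tx":0,"ty":0,"tz":0,"turn":-0.18,"hand":0.75},{"tx":0,"ty":0,"tz":0,"turn":-0.27,"hand":0.75},{"tx":0,"ty":0,"tz":0,"turn":-0.36,"hand":0.75},{"tx":0,"ty":0,"tz":0,"turn":-0.4,"hand":0.75}])

```text
time_s: 12.0
tcp_pos: [0.557, 0.1592, 0.1457]
eef_rot: [-180.0, -0.1, -56.9]
contact_force: [2.9, -4.1, 1.8]
gripper_width: 0.022
gripper_force: 2.1
```

```bash
python3 - <<'E'
from h import *
s=cap("scene");st=r.get_state(); print(st["tcp_pos"],st["eef_rot"],st["contact_force"],st["moment"],st["gripper_width"],st["gripper_force"]); save(s,"k5.png",(346,140,420,215),8)
E
```

```text
[0.55698839 0.1591503  0.14571911] [-1.79964056e+02 -6.91031316e-02 -5.69878408e+01] [ 2.35933694 -2.92841899  1.79219907] [-1.42087789 -0.63465898  0.06237824] 0.022088473362733188 2.014259618581491
```

View pics/k5.png

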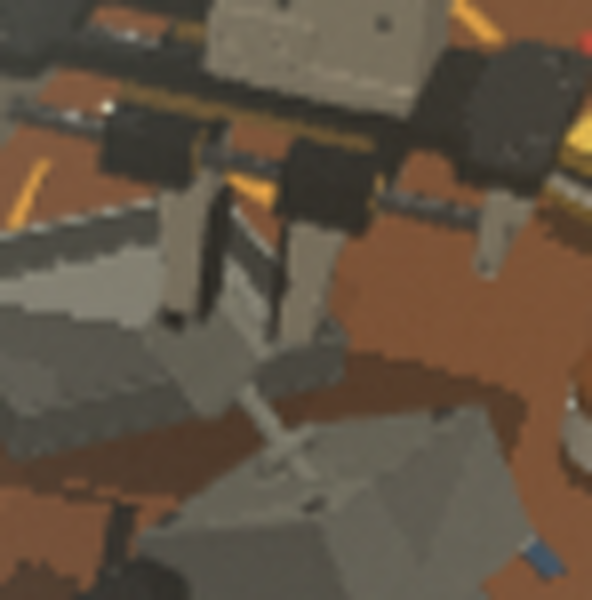

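Request:
drive_tool(commands=[{"tx":0,"ty":0,"tz":0,"turn":-0.08,"hand":0.75},{"tx":0,"ty":0,"tz":0,"turn":-0.16,"hand":0.75},{"tx":0,"ty":0,"tz":0,"turn":-0.24,"hand":0.75},{"tx":0,"ty":0,"tz":0,"turn":-0.32,"hand":0.75},{"tx":0,"ty":0,"tz":0,"turn":-0.32,"hand":0.75}])

```text
time_s: 12.55
tcp_pos: [0.5549, 0.1555, 0.1455]
eef_rot: [179.8, -0.4, -85.6]
contact_force: [-1.6, -16.2, 7.3]
gripper_width: 0.0219
gripper_force: 8.2
```

```bash
python3 - <<'E'
from h import *
st=r.get_state(); print(st["tcp_pos"],st["eef_rot"],st["contact_force"],st["moment"],st["gripper_width"],st["gripper_force"])
E
```

```text
[0.55494077 0.15554804 0.14547561] [179.77265856  -0.35102614 -85.59542157] [ -1.55411865 -16.20498391   7.34932593] [-5.75430098  0.85595051  0.40879851] 0.021856219198515422 8.174656052499358
```

Request:
drive_tool(commands=[{"tx":-0.002,"ty":-0.006,"tz":0,"turn":0,"hand":0.75},{"tx":-0.002,"ty":-0.006,"tz":0,"turn":-0.06,"hand":0.75},{"tx":-0.002,"ty":-0.006,"tz":0,"turn":-0.06,"hand":0.75}])

```text
time_s: 12.85
tcp_pos: [0.5541, 0.1527, 0.1455]
eef_rot: [179.9, -0.3, -90.9]
contact_force: [-1.0, -13.9, 5.4]
gripper_width: 0.022
gripper_force: 7.0
```

```bash
python3 - <<'E'
from h import *
st=r.get_state(); print(st["tcp_pos"],st["eef_rot"],st["contact_force"],st["moment"],st["gripper_width"],st["gripper_force"])
s=cap("scene"); save(s,"k6.png",(346,140,420,215),8)
E
```

```text
[0.55408536 0.15266937 0.14548434] [179.85422232  -0.2918035  -90.93057059] [ -0.98721576 -13.85808074   5.43481371] [-4.87339118  0.64540013  0.28365055] 0.021997397550198382 7.025550039543305
```

Request:
drive_tool(commands=[{"tx":0,"ty":0,"tz":0,"turn":-0.07,"hand":0.75},{"tx":0,"ty":0,"tz":0,"turn":-0.14,"hand":0.75},{"tx":0,"ty":0,"tz":0,"turn":-0.14,"hand":0.75}])

```text
time_s: 13.2
tcp_pos: [0.5517, 0.1501, 0.1452]
eef_rot: [179.7, -0.6, -103.6]
contact_force: [-8.0, -20.9, 12.4]
gripper_width: 0.0217
gripper_force: 10.7
```

```bash
python3 - <<'E'
from h import *
st=r.get_state(); print(st["tcp_pos"],st["eef_rot"],st["contact_force"],st["moment"],st["gripper_width"],st["gripper_force"])
E
```

```text
[0.55166283 0.15013514 0.14519895] [ 179.70348177   -0.62274432 -103.57355601] [ -7.99808737 -20.92300525  12.42400269] [-7.44915565  3.25549962  0.58795387] 0.021694213438157965 10.721305750776082
```

Request:
drive_tool(commands=[{"tx":0,"ty":0.004,"tz":0,"turn":0.09,"hand":0.6},{"tx":0,"ty":0.004,"tz":0,"turn":0.09,"hand":0.4},{"tx":0,"ty":0.004,"tz":0,"turn":0.09,"hand":0.4},{"tx":0,"ty":0.004,"tz":0,"turn":0.09,"hand":0.4},{"tx":0,"ty":0.004,"tz":0.07,"turn":0.09,"hand":0.4},{"tx":-0.03,"ty":0.004,"tz":0.15,"turn":0.09,"hand":0.4},{"tx":-0.1,"ty":-0.15,"tz":0.2,"turn":0.09,"hand":0.4},{"tx":-0.1,"ty":-0.25,"tz":0.2,"turn":0.09,"hand":0.4},{"tx":-0.1,"ty":-0.25,"tz":0.2,"turn":0.09,"hand":0.4},{"tx":-0.1,"ty":-0.25,"tz":0.2,"turn":0.09,"hand":0.4}])

```text
time_s: 14.2
tcp_pos: [0.4941, 0.0032, 0.2667]
eef_rot: [-179.9, 0.1, -95.4]
contact_force: [0.2, 1.1, 0.0]
gripper_width: 0.0526
gripper_force: 0.0
```

```bash
python3 - <<'E'
from h import *
st=r.get_state(); print(st["time_s"],st["tcp_pos"],st["eef_rot"])
s=cap("scene"); c=cap("top")
K=np.array([.593,.167,.098]);y=np.radians(11.5); X=np.array([np.cos(y),np.sin(y),0]);Z=np.array([0,0,1.]);Y=np.array([-np.sin(y),np.cos(y),0])
n=-X*.5736+Z*.819; xk=X*.819+Z*.5736
for cc,nm,o,k in((s,"s",(350,145),(7)),(c,"t",(225,130),(7))):
  print(nm,"face ctr",((proj(cc,K)-o)*k).round())
  for th in(50,65,77,84):
    t=np.radians(th); v=xk*np.cos(t)-Y*np.sin(t)
    print(th,((proj(cc,[K+n*.074+v*.023,K+n*.074-v*.023,K+n*.006])-o)*k).round().tolist())
def up(f,o,w,h,k): return cv2.resize(f[o[1]:o[1]+h,o[0]:o[0]+w,::-1],None,fx=k,fy=k,interpolation=cv2.INTER_CUBIC)
m=np.zeros((500,790,3),np.uint8); m[:490,:385]=up(s["frame"],(350,145),55,70,7); m[:490,400:785]=up(c["frame"],(225,130),55,70,7); cv2.imwrite("pics/k7.png",m)
E
```

```text
14.2 [0.49408985 0.00318781 0.26667329] [-1.79878595e+02  5.94176385e-02 -9.53759310e+01]
s face ctr [[244. 372.]]
50 [[174.0, 218.0], [179.0, 191.0], [239.0, 359.0]]
65 [[160.0, 223.0], [193.0, 186.0], [239.0, 359.0]]
77 [[149.0, 226.0], [203.0, 183.0], [239.0, 359.0]]
84 [[144.0, 227.0], [209.0, 182.0], [239.0, 359.0]]
t face ctr [[213. 273.]]
50 [[248.0, 297.0], [164.0, 402.0], [212.0, 279.0]]
65 [[262.0, 309.0], [150.0, 390.0], [212.0, 279.0]]
77 [[270.0, 321.0], [142.0, 379.0], [212.0, 279.0]]
84 [[273.0, 329.0], [139.0, 371.0], [212.0, 279.0]]
```

View pics/k7.png

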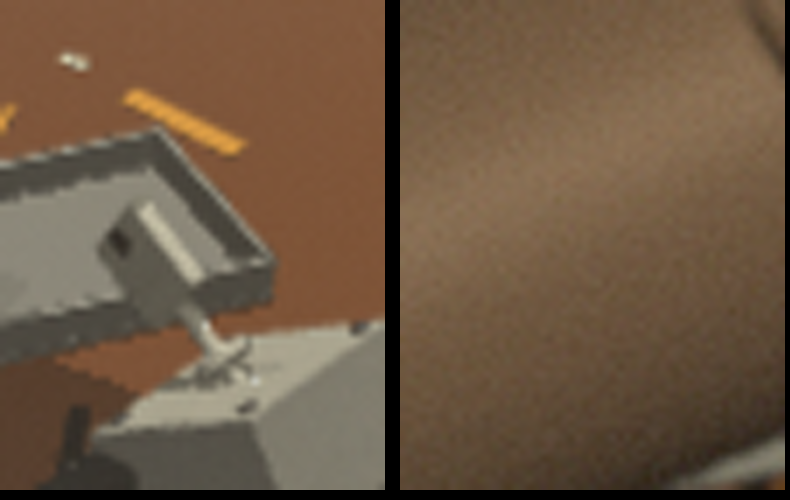

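Request:
drive_tool(commands=[{"tx":0.05,"ty":-0.5,"tz":0,"turn":0,"hand":0.4},{"tx":0.05,"ty":-0.5,"tz":0,"turn":0,"hand":0.4},{"tx":0.05,"ty":-0.5,"tz":0,"turn":0,"hand":0.4},{"tx":0.05,"ty":-0.5,"tz":0,"turn":0,"hand":0.4},{"tx":0.05,"ty":-0.5,"tz":0,"turn":0,"hand":0.4},{"tx":0.05,"ty":-0.5,"tz":0,"turn":0,"hand":0.4},{"tx":0.05,"ty":-0.5,"tz":0,"turn":0,"hand":0.4}])

```text
time_s: 15.0
tcp_pos: [0.5258, -0.2978, 0.2632]
eef_rot: [179.9, -0.0, -95.6]
contact_force: [0.1, 0.4, -0.1]
gripper_width: 0.0523
gripper_force: 0.0
```

```bash
cat > fit.py <<'E'
from h import *
from scipy.optimize import differential_evolution
from scipy.spatial.transform import Rotation as Ro
cams={n:cap(n) for n in("scene","top")}
M={}
for n in cams:
    for q in r.trace("key",n): 
        E=q["extent"]; print(n,q["score"],np.round(E))
        if n not in M: M[n]=q["pixels"]
K=np.array([.593,.167,.098]);y=np.radians(11.5); X=np.array([np.cos(y),np.sin(y),0]);Z=np.array([0,0,1.]);Y=np.array([-np.sin(y),np.cos(y),0])
n_=-X*.5736+Z*.819; xk=X*.819+Z*.5736; B=np.c_[xk,Y,n_]
def box(hx,hy,z0,z1): return np.array([[a,b,c] for a in(-hx,hx) for b in(-hy,hy) for c in(z0,z1)])
t=np.linspace(0,2*np.pi,16)
parts=[box(.023,.005,.068,.112),box(.004,.004,.044,.07),np.array([[.013*np.cos(a),.013*np.sin(a),z] for a in t for z in(.038,.044)])]
S=4
def render(cam,p,full=False):
    R=B@Ro.from_euler("xyz",[p[2],p[3],0]).as_matrix()@Ro.from_euler("z",-p[4]).as_matrix()
    o=K-.038*n_+xk*p[0]+Y*p[1]+n_*p[5]; im=np.zeros((400,640),np.uint8)
    for q in parts:
        uv=proj(cam,q@R.T+o); cv2.fillConvexPoly(im,cv2.convexHull((uv*16).astype(np.int32)),1,shift=4)
    return im>0
def cost(p): return sum(1-(m&M[k]).sum()/(m|M[k]).sum() for k in M for m in[render(cams[k],p)])+.5*(abs(p[5])*20)
E
python3 - <<'E'
from fit import *
for seed in(0,1):
    s=differential_evolution(cost,[(-.012,.012),(-.006,.006),(-.3,.3),(-.35,.35),(.2,1.7),(-.004,.006)],seed=seed,maxiter=60,popsize=12)
    print(s.x.round(3),s.fun)
print(cost([0,0,0,0,1.4,0]))
st=r.get_state(); print(st["time_s"],st["tcp_pos"])
for k in M: cv2.imwrite("m.png",M[k]*255)
E
```

```text
scene 0.68 [362. 174. 384. 200.]
top 0.63 [253. 165. 261. 201.]
[-0.001  0.004 -0.014 -0.344  0.233 -0.   ] 0.6564899376765606
[-0.001  0.004 -0.018 -0.347  0.241  0.   ] 0.6529520040614532
1.52320027688048
15.2 [ 0.52556784 -0.29278431  0.2644876 ][ WARN:0@9.165] global loadsave.cpp:1063 imwrite_ Unsupported depth image for selected encoder is fallbacked to CV_8U.
```

```bash
python3 - <<'E' 2>/dev/null
from fit import *
cost0=lambda p: sum(1-(m&M[k]).sum()/(m|M[k]).sum() for k in M for m in[render(cams[k],p)])
for seed in(0,1,2):
    s=differential_evolution(cost0,[(-.015,.015),(-.008,.008),(-.4,.4),(-.6,.6),(-.3,1.7),(-.004,.03)],seed=seed,maxiter=100,popsize=14)
    print(s.x.round(3),s.fun,[(k,round(1-(m&M[k]).sum()/(m|M[k]).sum(),2)) for k in M for m in[render(cams[k],s.x)]])
for k,(a,b,cc,d) in(("top",(245,160,270,206)),("scene",(355,170,390,204))):
    print(k)
    for row in M[k][b:d:2,a:cc]: print("".join(".#"[v] for v in row))
g=cv2.cvtColor(cams["top"]["frame"],cv2.COLOR_RGB2GRAY)
print(g[150:206:2,236:278:2])
E
```

```text
scene 0.76 [364. 174. 387. 201.]
top 0.73 [459. 126. 464. 136.]
top 0.53 [250. 164. 263. 202.]
top 0.47 [236. 146. 276. 192.]
[-0.005  0.006  0.046 -0.276  1.08   0.003] 1.1774193548387095 [('scene', np.float64(0.18)), ('top', np.float64(1.0))]
[-0.002  0.003 -0.058 -0.405  0.324  0.003] 1.185483870967742 [('scene', np.float64(0.19)), ('top', np.float64(1.0))]
[ 1.000e-03  6.000e-03  1.840e-01 -1.950e-01  1.076e+00  4.000e-03] 1.193798449612403 [('scene', np.float64(0.19)), ('top', np.float64(1.0))]
top
```

```bash
sed -i 's/if n not in M:/if n not in M and 200<(E[0]+E[2])\/2<400:/' fit.py; python3 - <<'E' 2>/dev/null
from fit import *
np.set_printoptions(linewidth=200)
g=cv2.cvtColor(cams["top"]["frame"],cv2.COLOR_RGB2GRAY)
print(g[154:212:2,240:276:2])
a=M["top"][160:206:2,245:270]; print("\n".join("".join(".#"[int(v)] for v in row) for row in a))
cost0=lambda p: sum(1-(m&M[k]).sum()/(m|M[k]).sum() for k in M for m in[render(cams[k],p)])
for seed in(0,1,2):
    s=differential_evolution(cost0,[(-.015,.015),(-.008,.008),(-.4,.4),(-.6,.6),(-.3,1.7),(-.004,.03)],seed=seed,maxiter=100,popsize=14)
    print(s.x.round(3),s.fun,[(k,round(1-(m&M[k]).sum()/(m|M[k]).sum(),2)) for k in M for m in[render(cams[k],s.x)]])
a=render(cams["top"],s.x)[160:206:2,245:270]; print("\n".join("".join(".#"[int(v)] for v in row) for row in a))
E
```

```text
scene 0.79 [363. 173. 385. 200.]
top 0.73 [250. 163. 259. 200.]
[[154 168 179 187 190 196 198 200 202 200 201 200 195 147 164 177 102  96]
 [198 198 199 202 201 204 202 202 200 197 198 197 200 197 201 189 118  92]
 [195 201 202 200 198 195 195 196 197 194 199 199 202 200 201 196 135  78]
 [193 199 199 197 194 194 198 200 201 198 200 199 201 200 201 196 158  83]
 [198 201 198 197 201 194 188 175 169 188 199 197 199 201 199 198 174  94]
 [202 202 200 197 196 181 141 158 165 185 199 199 196 200 203 199 183 110]
 [198 196 201 202 200 189 145 149 146 173 198 201 195 200 201 199 198 138]
 [197 201 198 202 200 196 160 154 156 163 194 199 197 196 201 198 198 157]
 [200 199 199 202 199 193 173 181 176 166 175 197 201 199 200 198 198 175]
 [201 198 194 199 200 186 168 165 164 155 140 174 201 196 202 199 197 184]
 [197 198 196 201 199 183 161 164 165 154 140 171 199 198 199 198 197 192]
 [198 199 194 195 201 189 162 168 164 134 153 186 201 198 197 200 201 196]
 [191 198 195 195 200 195 192 193 177 122 145 188 201 199 204 198 183 180]
 [182 199 201 203 201 199 200 192 168 118 126 153 193 195 197
[... 1995 characters left out ...]
078 -0.513  0.293  0.008] 0.47084554888547625 [('scene', np.float64(0.21)), ('top', np.float64(0.26))]
.........................
.........................
.........................
.........................
.........................
......#########..........
.....###########.........
.....###########.........
.....###########.........
........######...........
........######...........
........######...........
........######...........
........######...........
........######...........
........######...........
........######...........
........######...........
........######...........
........######...........
........#####............
........#####............
.........................
```

```bash
python3 - <<'E'
from h import *
from scipy.spatial.transform import Rotation as Ro
K=np.array([.593,.167,.098]);y=np.radians(11.5); X=np.array([np.cos(y),np.sin(y),0]);Z=np.array([0,0,1.]);Y=np.array([-np.sin(y),np.cos(y),0])
n_=-X*.5736+Z*.819; xk=X*.819+Z*.5736; B=np.c_[xk,Y,n_]
for p in([.007,.002,-.028,-.414,.232,.005],[.011,.001,-.044,-.465,.236,.006],[.011,0,-.078,-.513,.293,.008]):
    R=B@Ro.from_euler("xyz",[p[2],p[3],0]).as_matrix()@Ro.from_euler("z",-p[4]).as_matrix()
    o=K-.038*n_+xk*p[0]+Y*p[1]+n_*p[5]
    f=lambda x,z:(o+R@np.array([x,0,z])).round(4)
    nn=R[:,1]; print("bow",f(0,.09),"tip",f(0,0),"seatdist",np.linalg.norm(xk*p[0]+Y*p[1]+n_*p[5]),"corners",f(.023,.112),f(-.023,.112),f(.023,.068),f(-.023,.068))
    print(" normal",nn.round(3),"yaw of n",np.degrees(np.arctan2(nn[1],nn[0]))-90,"axis tilt",np.degrees(np.arccos(R[2,2])))
E
```

```text
bow [0.5409 0.161  0.1217] tip [0.6168 0.1739 0.075 ] seatdist 0.008830830597401355 corners [0.5347 0.155  0.1523] [0.5101 0.1608 0.1139] [0.5718 0.1613 0.1295] [0.5471 0.167  0.0911]
 normal [-0.054  0.982  0.182] yaw of n 3.159031842417974 axis tilt 58.74405733032785
bow [0.5413 0.1615 0.1208] tip [0.6196 0.1734 0.0781] seatdist 0.01256841834599724 corners [0.5334 0.1554 0.151 ] [0.5109 0.1618 0.1114] [0.5717 0.1613 0.1301] [0.5492 0.1676 0.0906]
 normal [-0.048  0.981  0.185] yaw of n 2.7989626723177423 axis tilt 61.681987533193684
bow [0.538  0.163  0.1185] tip [0.6187 0.1722 0.0797] seatdist 0.013599960389648199 corners [0.5285 0.156  0.1481] [0.5081 0.1654 0.1079] [0.5679 0.1605 0.1291] [0.5475 0.1699 0.089 ]
 normal [-0.002  0.974  0.228] yaw of n 0.12293384584951639 axis tilt 64.48531529774014
```

Request:
drive_tool(commands=[{"tx":0.029,"ty":0.757,"tz":-0.02,"turn":0.6,"hand":0.4},{"tx":0.029,"ty":0.757,"tz":-0.04,"turn":0.6,"hand":0.4},{"tx":0.029,"ty":0.757,"tz":-0.04,"turn":0.6,"hand":0.4},{"tx":0.029,"ty":0.757,"tz":-0.04,"turn":0.6,"hand":0.4},{"tx":0.029,"ty":0.757,"tz":-0.04,"turn":0.6,"hand":0.4},{"tx":0.029,"ty":0.757,"tz":-0.04,"turn":0.6,"hand":0.4},{"tx":0.029,"ty":0.757,"tz":-0.04,"turn":0.6,"hand":0.4},{"tx":0.029,"ty":0.757,"tz":-0.04,"turn":0.6,"hand":0.4},{"tx":0.029,"ty":0.757,"tz":-0.04,"turn":0.6,"hand":0.4},{"tx":0.029,"ty":0.757,"tz":-0.04,"turn":0.6,"hand":0.4}])

```text
time_s: 16.6
tcp_pos: [0.5424, 0.165, 0.2405]
eef_rot: [-180.0, 0.0, -41.3]
contact_force: [-0.8, -1.1, 0.0]
gripper_width: 0.0525
gripper_force: 0.0
```

Request:
drive_tool(commands=[{"tx":0,"ty":0,"tz":0,"turn":0.59,"hand":0.4},{"tx":0,"ty":0,"tz":0,"turn":0.59,"hand":0.4},{"tx":0,"ty":0,"tz":0,"turn":0.59,"hand":0.4},{"tx":0,"ty":0,"tz":0,"turn":0.59,"hand":0.4},{"tx":0,"ty":0,"tz":0,"turn":0.59,"hand":0.4},{"tx":0,"ty":0,"tz":0,"turn":0.59,"hand":0.4},{"tx":0,"ty":0,"tz":-0.05,"turn":0.59,"hand":0.4},{"tx":0,"ty":0,"tz":-0.1,"turn":0.59,"hand":0.4}])

```text
time_s: 17.4
tcp_pos: [0.543, 0.1604, 0.1814]
eef_rot: [-179.9, -0.2, 11.6]
contact_force: [-1.0, 0.8, -1.1]
gripper_width: 0.0529
gripper_force: 0.0
```

Request:
drive_tool(commands=[{"tx":0,"ty":0,"tz":-0.06,"turn":0,"hand":0.4},{"tx":0,"ty":0,"tz":-0.117,"turn":0,"hand":0.4},{"tx":0,"ty":0,"tz":-0.117,"turn":0,"hand":1},{"tx":0,"ty":0,"tz":-0.117,"turn":0,"hand":1},{"tx":0,"ty":0,"tz":-0.117,"turn":0,"hand":1},{"tx":0,"ty":0,"tz":-0.117,"turn":0,"hand":1},{"tx":0,"ty":0,"tz":-0.117,"turn":0,"hand":1},{"tx":0,"ty":0,"tz":-0.117,"turn":0,"hand":1},{"tx":0,"ty":0,"tz":-0.117,"turn":0,"hand":1},{"tx":0,"ty":0,"tz":-0.117,"turn":0,"hand":1}], grip_force=15)

```text
time_s: 18.4
tcp_pos: [0.5429, 0.16, 0.1115]
eef_rot: [180.0, -0.0, 11.5]
contact_force: [-0.6, -3.5, 5.5]
gripper_width: 0.0108
gripper_force: 14.5
```

Request:
drive_tool(commands=[{"tx":0.011,"ty":0.0005,"tz":0.015,"turn":0,"hand":1},{"tx":0.022,"ty":0.001,"tz":0.028,"turn":0,"hand":1},{"tx":0.0325,"ty":0.0013,"tz":0.0377,"turn":0,"hand":1},{"tx":0.0325,"ty":0.0013,"tz":0.0377,"turn":0,"hand":1},{"tx":0.036,"ty":0.002,"tz":0.032,"turn":0,"hand":1},{"tx":0.04,"ty":0.0028,"tz":0.0267,"turn":0,"hand":1},{"tx":0.04,"ty":0.0028,"tz":0.0267,"turn":0,"hand":1}], grip_force=15)

```text
time_s: 19.1
tcp_pos: [0.5667, 0.1615, 0.1264]
eef_rot: [180.0, 0.0, 11.5]
contact_force: [0.9, -4.8, -2.8]
gripper_width: 0.0101
gripper_force: 15.0
```

```bash
cat > see.py <<'E'
from fit import *
from scipy.optimize import differential_evolution
st=r.get_state(); print(st["time_s"],st["tcp_pos"].round(4),st["contact_force"].round(1),st["moment"].round(2),st["gripper_width"].round(4))
E
python3 - <<'E' 2>/dev/null
from see import *
np.set_printoptions(linewidth=220)
s=cams["scene"]
if "scene" in M: print("\n".join("".join(".#"[int(v)] for v in row) for row in M["scene"][165:205,355:400]))
G=st["tcp_pos"]+[0,0,.019]
for nm,e,L,a in(("fit",.006,.093,35),("",.0,.0908,35),("",.006,.093,30),("",.006,.093,40)):
    a=np.radians(a); ax=-X*np.sin(a)+Z*np.cos(a); xx=X*np.cos(a)+Z*np.sin(a); t=G-e*xx-L*ax
    print(a,"tip-seat",(t-(K-.038*n_)).round(4),"collar px",proj(s,[t+.041*ax,K]).round(1).tolist())
E
```

```text
scene 0.48 [380. 193. 388. 201.]
top 0.4 [252. 184. 261. 190.]
```

Request:
drive_tool(commands=[{"tx":0.0025,"ty":0.0005,"tz":-0.0036,"turn":0,"hand":1},{"tx":0.005,"ty":0.001,"tz":-0.0075,"turn":0,"hand":1},{"tx":0.005,"ty":0.001,"tz":-0.0075,"turn":0,"hand":1}], grip_force=15)

```text
time_s: 19.6
tcp_pos: [0.5694, 0.162, 0.124]
eef_rot: [179.9, 0.0, 11.5]
contact_force: [-5.5, -6.4, 11.9]
gripper_width: 0.0102
gripper_force: 15.0
```

```bash
sed -i 's/st\["gripper_width"\].round(4)/st["gripper_width"]/' see.py; python3 - <<'E'
from see import *
s=cams["scene"]
if "scene" in M: print("\n".join("".join(".#"[int(v)] for v in row) for row in M["scene"][180:204,370:396]))
print(proj(s,[K,K+.006*n_,K+.044*n_]))
E
```

```text
scene 0.51 [382. 186. 389. 199.]
top 0.48 [254. 181. 259. 191.]
19.8 [0.5694 0.162  0.124 ] [-5.9 -5.7 11.9] [-2.55  2.18 -0.23] 0.009812209817450564
..........................
..........................
..........................
..........................
............##............
............###...........
............##............
..........................
..........................
..........................
..........................
..........................
..........................
...........##.............
...........###............
...........#####..........
...........######.........
...........#####..........
...........#####..........
............##............
..........................
..........................
..........................
..........................
[[384.850055   198.14995422]
 [384.08048928 196.22851527]
 [379.16460403 183.95461421]]
```

Request:
drive_tool(commands=[{"tx":0,"ty":-0.003,"tz":0,"turn":0,"hand":1},{"tx":0,"ty":-0.004,"tz":0,"turn":-0.08,"hand":1},{"tx":0,"ty":-0.006,"tz":0,"turn":-0.16,"hand":1},{"tx":0.001,"ty":-0.007,"tz":0,"turn":-0.24,"hand":1},{"tx":0.001,"ty":-0.008,"tz":0,"turn":-0.32,"hand":1},{"tx":0.001,"ty":-0.008,"tz":0,"turn":-0.32,"hand":1}], grip_force=10)

```text
time_s: 20.4
tcp_pos: [0.5704, 0.1598, 0.1231]
eef_rot: [-179.8, -0.0, -17.5]
contact_force: [-3.8, 4.0, 3.0]
gripper_width: 0.0182
gripper_force: 13.1
```

```bash
python3 - <<'E'
from see import *
if "scene" in M: print("\n".join("".join(".#"[int(v)] for v in row) for row in M["scene"][180:204,370:396]))
E
```

```text
scene 0.51 [375. 179. 390. 200.]
top 0.4 [452. 171. 489. 201.]
20.6 [0.5705 0.1599 0.1231] [-4.7  3.9  1.8] [1.6  1.6  0.41] 0.01808147735950486
........####..............
........#####.............
........#####.............
........######............
.......#######............
.......#######............
.......########...........
.......#######............
.......#######............
.......######.............
.......######.............
........#####.............
........#####.............
.........#####............
.........######...........
..........######..........
.........########.........
.........########.........
.........#######..........
.........######...........
..........................
..........................
..........................
..........................
```

Request:
drive_tool(commands=[{"tx":0,"ty":0.001,"tz":0,"turn":0.09,"hand":1},{"tx":0,"ty":0.002,"tz":0,"turn":0.18,"hand":1},{"tx":0,"ty":0.002,"tz":0,"turn":0.27,"hand":1},{"tx":0,"ty":0.002,"tz":0,"turn":0.32,"hand":1},{"tx":0,"ty":0.002,"tz":0,"turn":0.32,"hand":1},{"tx":0.002,"ty":0.002,"tz":-0.003,"turn":0.32,"hand":1},{"tx":0.004,"ty":0.003,"tz":-0.006,"turn":0.32,"hand":1},{"tx":0.004,"ty":0.003,"tz":-0.006,"turn":0.32,"hand":1}], grip_force=5)

```text
time_s: 21.4
tcp_pos: [0.5732, 0.1605, 0.1195]
eef_rot: [-179.9, -0.1, 11.4]
contact_force: [-2.0, 4.3, 4.7]
gripper_width: 0.0102
gripper_force: 5.0
```

```bash
python3 - <<'E'
from see import *
for k,(a,b,c_,d) in(("scene",(366,176,396,206)),("top",(244,164,272,206))):
  if k in M: print(k);print("\n".join("".join(".#"[int(v)] for v in row) for row in M[k][b:d,a:c_]))
E
```

```text
top 0.61 [254. 179. 260. 194.]
21.6 [0.5731 0.1604 0.1195] [-1.5  3.8  5.6] [1.32 0.91 0.06] 0.010495491069330827
top
............................
............................
............................
............................
............................
............................
............................
............................
............................
............................
............................
............................
............................
............................
............................
............................
..........##................
.........####...............
.........#####..............
.........######.............
..........######............
..........######............
..........######............
...........#####............
...........#####............
...........#####............
...........#####............
............####............
.............##.............
............................
............................
............................
............................
............................
............................
............................
............................
............................
............................
............................
............................
............................
```

```bash
python3 - <<'E'
from h import *
np.set_printoptions(linewidth=250)
s=cap("scene"); f=s["frame"].astype(int)
print("cols 370..397"); 
for v in range(178,204): print(v," ".join("%3d"%x for x in f[v,370:398].mean(1)))
K=np.array([.593,.165,.098]);y=np.radians(11.5); X=np.array([np.cos(y),np.sin(y),0]);Z=np.array([0,0,1.])
for d in(-15,-8,0,8,15):
    a=np.radians(35+d); ax=-X*np.sin(a)+Z*np.cos(a); print(d,proj(s,[K+.003*ax,K+.006*ax,K+.03*ax]).round(1).tolist())
print(proj(s,[r.get_state()["tcp_pos"]]))
E
```

```text
cols 370..397
178  48  49  46  45  50  53  60  69  72  65  61  63  72  60  44  42  44  51  78  85  81  81  81  82  82  80  82  86
179  46  47  46  54  75  77  72  66  67  64  67  62  55  46  45  47  59  76 108  81  81  82  81  83  82  83  87  86
180  57  55  62  88  98  76  64  61  83  98  98  95  54  45  45  59  97  98  90  80  82  81  81  82  83  86  86  87
181  88  89 100  99  97  66  66  76 105  97  99  96  51  45  46  75 101  97  78  75  82  82  82  81  82  86  86  87
182 101 102 100 100 100  79  96  97 104  98  99  95  61  43  49  98 106  96  80  78  81  83  82  81  82  86  86  86
183  99 102 101  99  98  96  96  96 104  98  97  96  88  49  49  95 102  96  70  75  82  82  82  82  87  86  87  86
184  85 102 104 101  99  97  95  96 102  99  96  78  90  73  52 104  99  95  70  73  79  78  79  81  86  87  86  86
185  93 102 104  99  97  96  96  96 101  98  93  60 109 103  57  99  97  89  71  58  58  59  58  64  81  83  83  83
186 102 102 104  99  95  96  96  96 102  97  82  59 109 102  79  99  97  88  77  59  58  60  59  61  64  62  63  63
187 104 104 105  96  96  96  97  97 100  9
[... 1518 characters left out ...]
 91  93  95  96 103 103 104 103 103 104 101  93  93  94  94  95
201  67  81  93  94  94  94  94  93  94  93  94  94  94  96 103  99  99 105 104 102  99  92  94  93  94  93  95  95
202  94  93  94  96  95  94  94  94  94  94  93  96  96 102  96  75  83 103 103  98  93  95  94  93  94  94  95  95
203  94  94  94  94  95  96  93  94  95  94  98 104 103  91  65  71  85 105 101  92  95  94  95  93  94  93  94  95
-15 [[384.1, 197.4], [384.0, 196.5], [382.5, 188.8]]
-8 [[384.0, 197.4], [383.8, 196.5], [381.5, 188.7]]
0 [[383.9, 197.4], [383.5, 196.5], [380.4, 188.7]]
8 [[383.8, 197.5], [383.3, 196.5], [379.4, 189.0]]
15 [[383.7, 197.5], [383.2, 196.6], [378.6, 189.3]]
[[379.29471478 189.18307084]]
```

Request:
drive_tool(commands=[{"tx":0,"ty":0.001,"tz":0.002,"turn":0,"hand":1},{"tx":0,"ty":0.001,"tz":0.002,"turn":0,"hand":1},{"tx":0,"ty":0,"tz":0.002,"turn":-0.07,"hand":1},{"tx":0,"ty":-0.001,"tz":0.002,"turn":-0.14,"hand":1},{"tx":0,"ty":-0.002,"tz":0.002,"turn":-0.2,"hand":1},{"tx":0,"ty":-0.002,"tz":0.002,"turn":-0.2,"hand":1}], grip_force=40)

```text
time_s: 22.25
tcp_pos: [0.5722, 0.1613, 0.1199]
eef_rot: [-179.8, -0.0, -6.6]
contact_force: [-6.4, 14.1, 2.3]
gripper_width: 0.0123
gripper_force: 43.6
```

```bash
python3 - <<'E'
from h import *
st=r.get_state(); print(st["time_s"],st["tcp_pos"].round(4),st["contact_force"].round(1),st["moment"].round(2),st["gripper_width"],st["eef_rot"])
E
```

```text
22.25 [0.5722 0.1613 0.1199] [-6.4 14.1  2.3] [6.22 2.68 0.99] 0.01234302156947843 [-1.79760810e+02 -3.60464666e-03 -6.61971912e+00]
```

Request:
drive_tool(commands=[{"tx":0,"ty":0,"tz":0.002,"turn":0.09,"hand":1},{"tx":0,"ty":0,"tz":0.002,"turn":0.2,"hand":1},{"tx":0,"ty":0,"tz":0.002,"turn":0.2,"hand":0.5},{"tx":0,"ty":0,"tz":0.002,"turn":0.2,"hand":0.5},{"tx":0,"ty":0,"tz":0.002,"turn":0.2,"hand":0.5},{"tx":0,"ty":0,"tz":0.08,"turn":0.2,"hand":0.5},{"tx":0,"ty":0,"tz":0.15,"turn":0.2,"hand":0.5},{"tx":0,"ty":0,"tz":0.15,"turn":0.2,"hand":0.5}], grip_force=15)

```text
time_s: 23.05
tcp_pos: [0.5756, 0.159, 0.2165]
eef_rot: [-179.9, -0.5, 11.4]
contact_force: [0.7, 0.8, 0.1]
gripper_width: 0.0435
gripper_force: 0.0
```

```bash
python3 - <<'E' 2>&1 | grep -v WARN
from see import *
print("\n".join("".join(".#"[int(v)] for v in row) for row in M["scene"][165:206,355:396]))
K[1]=.165
M={k:M[k] for k in M if k=="scene"}
import fit; fit.M=M
# physical constraint: core angle unknown; restrict y play
for seed in(0,1):
    s=differential_evolution(lambda p:cost(p),[(-.012,.012),(-.002,.002),(-.06,.06),(-.6,.2),(-.2,1.5),(-.003,.02)],seed=seed,maxiter=80,popsize=14)
    print(s.x.round(3),s.fun)
E
```

```text
scene 0.8 [361. 175. 388. 202.]
top 0.6 [432. 111. 469. 142.]
top 0.59 [253. 164. 262. 205.]
23.25 [0.5718 0.1578 0.2091] [-0.4  0.1  0.3] [-0.1   0.14  0.  ] 0.04407451929507325
.........................................
.........................................
.........................................
.........................................
.........................................
.........................................
.........................................
.........................................
.........................................
...........###...........................
..........######.........................
..........#######........................
.........########........................
........##########.......................
........###########......................
.......############......................
......##############.....................
......###############....................
......###############....................
.......###############...................
........##############...................
.........############..................
[... 227 characters left out ...]
.##...####.................
.....................#######.............
......................#######............
......................#######............
......................#######............
......................########...........
......................########...........
......................#######............
.........................................
.........................................
.........................................
.........................................
.........................................
.........................................
[-0.003  0.002  0.056 -0.326  1.2    0.004] 0.21311625347379426
[-0.002  0.002 -0.039 -0.462  0.195  0.006] 0.2073876562840092
```

Request:
drive_tool(commands=[{"tx":-0.0717,"ty":0,"tz":0,"turn":0,"hand":0.5},{"tx":-0.0717,"ty":0,"tz":-0.07,"turn":0,"hand":0.5},{"tx":-0.0717,"ty":0,"tz":-0.138,"turn":0,"hand":0.5},{"tx":-0.0717,"ty":0,"tz":-0.138,"turn":0,"hand":1},{"tx":-0.0717,"ty":0,"tz":-0.138,"turn":0,"hand":1},{"tx":-0.0717,"ty":0,"tz":-0.138,"turn":0,"hand":1},{"tx":-0.0717,"ty":0,"tz":-0.138,"turn":0,"hand":1},{"tx":-0.0717,"ty":0,"tz":-0.138,"turn":0,"hand":1},{"tx":-0.0717,"ty":0,"tz":-0.138,"turn":0,"hand":1}], grip_force=15)

```text
time_s: 24.15
tcp_pos: [0.5298, 0.1582, 0.1279]
eef_rot: [-180.0, -0.1, 11.5]
contact_force: [0.2, -2.6, 1.7]
gripper_width: 0.0106
gripper_force: 15.0
```

Request:
drive_tool(commands=[{"tx":0.012,"ty":-0.001,"tz":0.019,"turn":0,"hand":1},{"tx":0.024,"ty":-0.002,"tz":0.035,"turn":0,"hand":1},{"tx":0.0363,"ty":-0.0025,"tz":0.046,"turn":0,"hand":1},{"tx":0.0363,"ty":-0.0025,"tz":0.046,"turn":0,"hand":1},{"tx":0.042,"ty":-0.0017,"tz":0.0378,"turn":0,"hand":1},{"tx":0.042,"ty":-0.0017,"tz":0.0378,"turn":0,"hand":1}], grip_force=12)

```text
time_s: 24.75
tcp_pos: [0.5554, 0.1578, 0.1493]
eef_rot: [-180.0, -0.1, 11.5]
contact_force: [2.2, 0.6, -1.4]
gripper_width: 0.0101
gripper_force: 12.0
```

Request:
drive_tool(commands=[{"tx":0.0028,"ty":0.0006,"tz":-0.0041,"turn":0,"hand":1},{"tx":0.0028,"ty":0.0006,"tz":-0.0041,"turn":0,"hand":1},{"tx":0.0028,"ty":0.0006,"tz":-0.0041,"turn":0,"hand":1}], grip_force=12)

```text
time_s: 25.05
tcp_pos: [0.5565, 0.158, 0.147]
eef_rot: [-180.0, -0.0, 11.5]
contact_force: [2.0, 1.6, -2.1]
gripper_width: 0.0097
gripper_force: 12.0
```

```bash
cat > pix.py <<'E'
from h import *
st=r.get_state(); print(st["time_s"],st["tcp_pos"].round(4),st["eef_rot"].round(1),st["contact_force"].round(1),st["moment"].round(2),st["gripper_width"])
s=cap("scene"); f=s["frame"].astype(int)
for v in range(178,203): print(v," ".join("%3d"%x for x in f[v,370:394].mean(1)))
E
python3 pix.py
```

```text
25.05 [0.5565 0.158  0.147 ] [-180.    -0.    11.5] [ 2.   1.6 -2.1] [ 0.46 -0.56 -0.04] 0.009681474349650818
178 100 100  98  98  97  99  98  84 111 110  56  78  64  65  63  81  80  81  80  83  87  87  88  87
179 100 101 101  98  98  98  98  83 111 105  92  76  65  65  63  65  80  76  82  83  87  87  84  87
180 100 103 101 100 100  99  97  82 108 110 109  97  74  66  65  65  66  77  76  84  87  86  87  86
181  90  91  98 100  99  98  91  80  93 113 107 110  84  77  66  66  70  75  80  79  88  85  86  87
182  89  90  85  93  96  91  89  89  92 106 109 105  97  95  75  74  85  90  81  82  86  86  86  86
183  88  88  88  89  88  88  88  88  89  93 113 109  97  82  77  71  68  71  69  75  84  83  84  85
184  88  88  88  89  88  90  90  88  90  91 107 112 103  72  69  70  70  69  68  64  64  65  65  83
185  90  87  88  89  87  88  90  90  92  91  94 112 102  75  67  69  68  69  70  62  63  63  64  65
186  94  89  89  91  91  89  90  91  90  90  89  96  76  70  70  69  69  71  77  64  63  64  63  63
187  80  91  91  90  91  89  90  89  90  84  72  68  69  70  72  70  66  75  68  64  64  6
[... 809 characters left out ...]

196  60  59  59  60  61  61  62  66  80  91  94 109 124 119 115 105 104 103 103 102 104 103 102 101
197  60  60  60  60  60  63  74  84  88  95 112 112 115 118 101  96 104 104 104 104 104 102 103 103
198  62  61  62  62  67  81  94  93  83  93 102 110 101 111 115  99 104 103 103 102 101 103 104 102
199  61  62  65  75  86  93  94  93  87  99 100 105  93 107 107  95  99 100 103 103 103 103 103  95
200  61  65  80  92  93  94  94  96 102 102 102  97  97 103 103 104 102 103 103 102 103 105 101  94
201  68  80  94  94  94  94  93  95 103 102 104 104 104 103 102  99 100 103 104 103  99  92  95  93
202  95  94  94  95  93  93  95  96 103 103 104 105 103 101  96  76  82 104 103 100  93  95  95  94
```

Request:
drive_tool(commands=[{"tx":0.0019,"ty":0.0004,"tz":-0.0027,"turn":0,"hand":1},{"tx":0.0038,"ty":0.0008,"tz":-0.0055,"turn":0,"hand":1},{"tx":0.0056,"ty":0.0012,"tz":-0.0082,"turn":0,"hand":1},{"tx":0.0056,"ty":0.0012,"tz":-0.0082,"turn":0,"hand":1}], grip_force=12)

```text
time_s: 25.5
tcp_pos: [0.5596, 0.1583, 0.1437]
eef_rot: [180.0, -0.0, 11.6]
contact_force: [-5.6, 0.8, 11.2]
gripper_width: 0.0101
gripper_force: 12.0
```

```bash
python3 pix.py
```

```text
25.5 [0.5596 0.1583 0.1437] [180.   -0.   11.6] [-5.6  0.8 11.2] [0.37 2.44 0.  ] 0.010099316812252894
178  92  94  96  98  97 100  99  97  75 108  48  59  99  94  79  80  80  82  81  81  82  86  87  85
179  94  99  99  97  98  99  99  97  85 105  70  59  90  73  65  64  80  78  80  80  84  86  86  88
180 101 100 100  99  98  99  98  95  76 109 105  75  72  65  65  65  66  80  74  81  86  86  86  86
181  99  97 100 101  99 100  99  97  84 111 107 109  88  77  66  67  69  71  76  78  86  87  87  87
182  87  90  99 101 102 100  98  93  79 107 108 108 118  94  73  73  84  81  79  81  87  86  86  87
183  89  88  88  94 100  98  91  78  88  93 109 106  99  81  76  71  68  69  70  75  82  84  87  87
184  89  88  89  88  88  92  89  89  88  89 105 109 105  73  71  69  69  69  69  63  64  64  84  83
185  88  89  88  88  88  89  88  90  88  90  93 111 105  87  69  69  69  70  70  63  63  63  63  62
186  87  88  88  88  89  88  89  89  90  90  89 108 108 100  68  70  69  71  76  62  62  65  62  63
187  79  89  89  89  89  90  90  91  89  90  90  94  98  74  73  70  66  77  68  64  64  63  63  
[... 802 characters left out ...]

196  60  60  60  62  61  59  62  66  81  93  88 102 108  99 113 114 105 103 104 101 102 102 102 103
197  60  60  59  59  59  64  74  86  94  90  80  95 113 122 118 111 105 105 104 104 105 100 103 102
198  60  61  59  61  66  81  94  94  91  88  99 105 114 115 114 100 101 104 104 102 101 102 103 103
199  60  60  63  73  88  94  94  94  86  87  98 104 109 107 106  97  98 101 102 102 103 105 102  94
200  60  65  81  94  94  93  94  95  88  90  95  94 100 103 103 103 104 102 102 103 103 105 101  95
201  69  81  94  95  95  94  93  94  95  97 103 103 103 103 103 100 100 103 104 101  98  93  93  94
202  94  93  95  95  93  92  93  95 102 104 104 104 103 101  96  77  80 104 104 100  92  94  95  94
```

Request:
drive_tool(commands=[{"tx":0,"ty":0,"tz":0,"turn":-0.07,"hand":1},{"tx":0,"ty":0,"tz":0,"turn":-0.14,"hand":1},{"tx":0,"ty":0,"tz":0,"turn":-0.21,"hand":1},{"tx":0,"ty":0,"tz":0,"turn":-0.28,"hand":1},{"tx":0,"ty":0,"tz":0,"turn":-0.28,"hand":1}], grip_force=20)

```text
time_s: 26.05
tcp_pos: [0.5601, 0.1589, 0.1436]
eef_rot: [-179.9, -0.1, -13.8]
contact_force: [-4.2, 1.8, 8.5]
gripper_width: 0.014
gripper_force: 22.2
```

```bash
python3 pix.py
```

```text
26.05 [0.5601 0.1589 0.1436] [-1.799e+02 -1.000e-01 -1.380e+01] [-4.2  1.8  8.5] [1.29 1.53 0.5 ] 0.014001970350826527
178  89  90 105 104 104  83  60 109 112 103  45  47  73 104 105 105  96  81  82  82  81  87  86  85
179  91  94 104 105 104  83  57 106 114 110  60  46  85 104 104 101  89  78  81  81  82  86  85  87
180  92  96 104 105 102  83  57  95 111 108  73  50  88 100  96  91  71  79  72  81  88  86  86  87
181  95  97 105 103 102  81  63  84 109 109 105  62  92  84  70  65  69  71  75  77  86  87  87  86
182 102 102 102 101  95  56  72  84  99 108 107  93 116  95  74  73  84  83  81  82  86  86  86  85
183 116 103  87  86  81  64  71  80  85 105 108 106  88  83  76  71  68  69  71  75  83  83  87  87
184  80  68  80  80  79  81  81  81  84 101 110 107  83  71  70  70  70  70  70  63  64  65  83  82
185  81  74  79  80  81  81  80  81  82  87 110 110 102  71  70  71  69  70  69  62  61  64  64  62
186  84  80  75  80  81  81  82  82  82  83 106 112 106  78  70  68  68  71  75  63  63  63  62  61
187  71  71  70  80  82  82  83  82  82  83  92 105  91  70  73  70  67  75  68  
[... 818 characters left out ...]

196  60  59  59  60  60  60  61  65  81  92  84 100 103  92 103 106  96  88  93  96  95 104 102 102
197  62  61  61  60  61  63  73  87  91  91  93 102 113 114 110 106  97  97  98 103 104 102 103 104
198  60  61  60  61  66  79  94  93  84  93 100 104 108 110 104  99  98 100 101 102 102 102 104 101
199  60  61  64  75  87  94  93  94  88  90 100 102  99 110 106  96  97 100 103 102 103 103 103  94
200  60  66  79  93  95  95  93  95  99  96 101  97 100 104 102 103 102 101 103 103 103 104 100  94
201  69  81  94  95  95  95  93  94  96  96 103 103 103 103 103  99  99 104 105 103  99  91  94  94
202  94  95  95  95  94  94  95  96 103 104 103 104 104 101  97  77  82 105 104  98  94  94  93  94
```

Request:
drive_tool(commands=[{"tx":0,"ty":0,"tz":0,"turn":-0.07,"hand":1},{"tx":0,"ty":0,"tz":0,"turn":-0.14,"hand":1},{"tx":0,"ty":0,"tz":0,"turn":-0.21,"hand":1},{"tx":0,"ty":0,"tz":0,"turn":-0.21,"hand":1}], grip_force=30)

```text
time_s: 26.5
tcp_pos: [0.5592, 0.1582, 0.1438]
eef_rot: [180.0, -0.0, -32.7]
contact_force: [-8.2, 0.6, 13.4]
gripper_width: 0.0164
gripper_force: 36.5
```

```bash
python3 pix.py
```

```text
26.5 [0.5592 0.1582 0.1438] [180.   -0.  -32.7] [-8.2  0.6 13.4] [0.62 3.13 0.84] 0.016351529947652068
178 109 106 105  56  61  80 109 117 109  57  42  53 107 107 107 106  94  82  82  82  81  86  87  87
179 107 107 104  55  61  79 101 120 111  73  45  60 106 107 108 105  87  77  80  81  82  86  86  87
180 107 106 103  47  69  77  86 116 115 103  50  64 106 107 106 103  72  79  73  80  86  86  87  87
181 106 107 100  49  69  76  77 107 116 109  78  75 107 101 102  99  69  73  76  77  87  87  86  86
182 117 116 102  74  75  77  78  96 115 113 118  97 111  83  81  80  83  83  81  80  87  86  86  87
183 117 117 117 119  79  75  77  80 108 113 108  74  84  81  76  72  67  70  71  74  84  83  86  86
184  81  80  86 116  93  74  77  78 102 117 111  88  69  68  70  69  70  69  69  63  63  66  83  82
185  81  75  80  83  81  74  75  75  87 115 114 105  71  69  70  69  70  70  70  61  65  63  62  62
186  83  79  73  70  69  73  75  75  77 108 114 108  84  69  70  69  68  70  77  64  64  64  64  64
187  71  71  70  69  70  72  75  76  78  96 111 104  86  71  74  70  66  75  68  62  64  64  62  
[... 802 characters left out ...]

196  59  60  60  61  62  60  61  65  79  93  90  93 103 110 102 108 102  91  94  93  96  94  96 102
197  61  59  60  59  60  63  74  86  92  89  93 100 112 112 109 107 100  97  98  99 102 103 103 104
198  60  61  60  62  66  80  93  94  93  90  97 103 107 112 107  98  97  98  97 102 101 102 103 101
199  60  62  64  73  87  94  95  94  95  90  97 102  91 103 107  94  95  99 102 103 103 105 102  94
200  61  65  80  94  93  95  95  96 101 101 101  97  89  96 103 103 103 102 103 102 102 105  99  94
201  69  81  94  95  94  94  93  94  95  95  96 103 104 104 102 100  99 103 104 101  98  92  94  94
202  94  93  93  95  95  96  95  95  96 104 103 104 103 102  96  76  81 104 103  98  93  94  94  93
```

Request:
drive_tool(commands=[{"tx":0,"ty":0,"tz":0,"turn":-0.08,"hand":1},{"tx":0,"ty":0,"tz":0,"turn":-0.16,"hand":1},{"tx":0,"ty":0,"tz":0,"turn":-0.24,"hand":1},{"tx":0,"ty":0,"tz":0,"turn":-0.32,"hand":1},{"tx":0,"ty":0,"tz":0,"turn":-0.32,"hand":1}], grip_force=30)

```text
time_s: 27.05
tcp_pos: [0.5571, 0.1562, 0.1434]
eef_rot: [179.7, -0.1, -61.5]
contact_force: [-12.5, -5.0, 17.8]
gripper_width: 0.0203
gripper_force: 35.1
```

```bash
python3 pix.py
```

```text
27.05 [0.5571 0.1562 0.1434] [ 1.797e+02 -1.000e-01 -6.150e+01] [-12.5  -5.   17.8] [-1.65  4.88  0.72] 0.020252716608116943
178  45  47  70 102 107 110 108  88  61  61 102 107 104 105  91  91  83  82  81  81  82  85  87  88
179  47  57 103 105 104 109 111  87  54  76 105 105 105 105  91  89  83  78  82  81  82  87  86  87
180  61  90 123 121 101 107 110  95  55  89 105 105 104 100  92  80  65  79  73  80  86  88  86  86
181 105 123 122 121 104 105 109 104  49  92 105 105 104  99  91  62  69  71  81  79  85  86  88  87
182 122 122 122 122 101 103 107 105  55 101 103 104 104  94  76  74  85  83  80  82  87  88  87  87
183 119 117 118 123 120  95 106 108  79  80  96 101 101  92  77  72  67  70  70  76  83  83  87  86
184  81  79  85 117 115  84 105 109 110  90  88  88  85  71  71  72  70  68  70  63  64  65  82  82
185  83  75  79  82  83  76 102 108 110  91  88  87  81  69  68  70  69  70  69  63  63  63  64  62
186  84  79  73  69  69  74  96 109 110 103  87  86  70  69  71  69  68  71  78  63  62  63  62  63
187  70  70  70  71  69  70  80 107 109 108  87  84  68  71  73  70  67  76
[... 824 characters left out ...]

196  62  59  59  60  61  59  60  66  81  94  91  84  99 100 104 109 104  97  95  93  93  94  93  94
197  60  59  60  60  61  64  72  86  93  88  91  98 110 113 111 106 101  92  97  97  95  92  94  93
198  59  60  60  61  66  80  94  94  92  82  93 100 104 110 109  99  97  99  95  92  93  93  93  92
199  61  60  64  74  86  95  95  95  96  91  97 100  87  97 111 104  95  94  93  92  94  94  93  86
200  61  64  81  93  94  93  94  95 101 101  99  95  93  94  94  94  94  94  95  94  92  96  92  88
201  69  80  94  94  94  93  95  94  94  94  94  93  94  96  94  93  93 103 101  96  92  85  89  88
202  94  93  94  95  95  95  93  93  94  95  95  97  97 102  96  75  82 105 104  99  92  87  88  88
```

Request:
drive_tool(commands=[{"tx":-0.002,"ty":-0.001,"tz":0.001,"turn":-0.08,"hand":1},{"tx":-0.002,"ty":-0.002,"tz":0.001,"turn":-0.16,"hand":1},{"tx":-0.003,"ty":-0.003,"tz":0.002,"turn":-0.24,"hand":1},{"tx":-0.003,"ty":-0.003,"tz":0.002,"turn":-0.32,"hand":1},{"tx":-0.003,"ty":-0.003,"tz":0.002,"turn":-0.32,"hand":1}], grip_force=30)

```text
time_s: 27.6
tcp_pos: [0.5572, 0.1549, 0.1449]
eef_rot: [179.9, -0.2, -90.3]
contact_force: [-7.0, -5.6, 12.3]
gripper_width: 0.021
gripper_force: 31.4
```

```bash
python3 pix.py | head -14;  python3 - <<'E' 2>&1 | grep -v WARN
from fit import *
print("\n".join("".join(".#"[int(v)] for v in row) for row in M["scene"][172:204,358:394]))
E
```

```text
27.6 [0.5572 0.1549 0.1449] [179.9  -0.2 -90.3] [-7.  -5.6 12.3] [-1.81  2.35  0.57] 0.020981955209222018
178  54  68  83  98 112  81  76  98  98 102  99  99  99  99  97  88  85  87 104 102 101 102 101  99
179  91 122 103  97 108  73  99  98  98 100  99  98  98 100 103 109  91  83 105 102  99 101  99  93
180 122 121 109  94 100  72  98  98  98  99  99  99 100  99 100 106  68  94 102  97  92  91  85  85
181 123 123 120  95  96  71  99  98 100  99 100 100 101  99 103 107  81  73  84  81  86  87  86  85
182 122 122 121 103  92  57  98  98 100 100 101 101 102 100 102 101 101  84  79  81  86  87  86  86
183 118 118 120 100  93  69  97  97  99 102 100 100 104  95 101 100 110  70  71  76  83  83  87  86
184  81  83 117 116  93  99 107  98  98 102  97  93 101  99 100 100 101  69  68  64  64  65  82  83
185  82  73  79  83  85  96 113 103  95 101 101 101 100 100  97  94  76  69  68  62  64  63  63  64
186  83  81  73  68  72  99 108 105 102 102 100 100 100  93  76  64  68  71  77  62  63  61  63  63
187  70  70  70  70  70  96 101 108 101 100  98  96  98  68  73  70  66  76  68  64  64  63  6
[... 821 characters left out ...]
...............###########........
.................##########.........
.................#########..........
.................#########..........
..................########..........
......................####..........
.......................####.........
.......................####.........
.......................#####........
.......................######.......
.......................#######......
.......................#######......
.......................#######......
.......................######.......
.........................###........
....................................
....................................
....................................
....................................
```

Request:
drive_tool(commands=[{"tx":0,"ty":-0.001,"tz":0.001,"turn":-0.08,"hand":1},{"tx":0,"ty":-0.002,"tz":0.001,"turn":-0.16,"hand":1},{"tx":0,"ty":-0.002,"tz":0.001,"turn":-0.16,"hand":1}], grip_force=30)

```text
time_s: 28.15
tcp_pos: [0.5566, 0.1527, 0.1457]
eef_rot: [179.9, -0.3, -104.7]
contact_force: [-9.4, -8.5, 16.1]
gripper_width: 0.0224
gripper_force: 36.3
```

Request:
drive_tool(commands=[{"tx":0,"ty":-0.001,"tz":0.001,"turn":-0.08,"hand":1},{"tx":0,"ty":-0.002,"tz":0.001,"turn":-0.12,"hand":1},{"tx":0,"ty":-0.002,"tz":0.001,"turn":-0.12,"hand":1}], grip_force=30)

```text
time_s: 28.45
tcp_pos: [0.5556, 0.1509, 0.1462]
eef_rot: [179.9, -0.4, -115.4]
contact_force: [-13.2, -9.5, 19.2]
gripper_width: 0.0228
gripper_force: 39.6
```

```bash
python3 pix.py | head -1
```

```text
28.45 [0.5556 0.1509 0.1462] [ 179.9   -0.4 -115.4] [-13.2  -9.5  19.2] [-3.52  4.16  0.88] 0.02282510166912477
```

Request:
drive_tool(commands=[{"tx":0,"ty":0,"tz":0,"turn":0,"hand":0.3},{"tx":0,"ty":0,"tz":0,"turn":0,"hand":0.3},{"tx":0,"ty":0,"tz":0,"turn":0,"hand":0.3},{"tx":0,"ty":0,"tz":0,"turn":0,"hand":0.3},{"tx":0,"ty":0,"tz":0.07,"turn":0,"hand":0.3},{"tx":-0.03,"ty":0,"tz":0.15,"turn":0,"hand":0.3},{"tx":-0.1,"ty":-0.12,"tz":0.2,"turn":0,"hand":0.3},{"tx":-0.1,"ty":-0.25,"tz":0.2,"turn":0,"hand":0.3},{"tx":-0.1,"ty":-0.35,"tz":0.2,"turn":0,"hand":0.3},{"tx":-0.1,"ty":-0.45,"tz":0.2,"turn":0,"hand":0.3}])

```text
time_s: 29.5
tcp_pos: [0.5015, -0.0359, 0.263]
eef_rot: [-179.9, 0.1, -115.3]
contact_force: [1.9, 0.2, 0.4]
gripper_width: 0.0612
gripper_force: 0.0
```

```bash
cat > see2.py <<'E'
from see import *
import fit
for k,(a,b,c_,d) in(("scene",(355,165,396,206)),("top",(235,160,280,212))):
  if k in M: print(k);print("\n".join("".join(".#"[int(v)] for v in row) for row in M[k][b:d:2,a:c_]))
K[1]=.165
for use in(["scene"],["scene","top"]):
  fit.M={k:M[k] for k in use if k in M}
  for b in((-.4,.8),(.8,1.7)):
    s=differential_evolution(fit.cost,[(-.012,.012),(-.004,.004),(-.15,.15),(-.5,.3),b,(-.003,.012)],seed=0,maxiter=60,popsize=12)
    print(use,s.x.round(3),round(s.fun,3))
E
python3 see2.py
```

```text
scene 0.68 [368. 172. 387. 199.]
top 0.2 [411. 236. 450. 272.]
29.7 [ 0.5018 -0.0357  0.2621] [0.2 0.4 0.2] [ 0.08  0.03 -0.02] 0.06169876034573789
scene
.........................................
.........................................
.........................................
.........................................
...................#######...............
...............############..............
...............#############.............
...............##############............
................#############............
................##############...........
.................#############...........
..................##########.............
....................########.............
.........................###.............
..........................###............
..........................#####..........
..........................#####..........
............................#............
.........................................
.........................................
.........................................
['scene'] [-0.003  0.003 -0.124 -0.146  0.212  0.   ] 0.143
['scene'] [-4.00e-03  1.00e-03 -1.47e-01 -1.39e-01  1.29e+00  0.00e+00] 0.139
['scene', 'top'] [-0.003  0.003 -0.124 -0.146  0.212  0.   ] 0.143
['scene', 'top'] [-4.00e-03  1.00e-03 -1.47e-01 -1.39e-01  1.29e+00  0.00e+00] 0.139
```

Request:
drive_tool(commands=[{"tx":0.03,"ty":-0.45,"tz":0,"turn":0.3,"hand":0.3},{"tx":0.03,"ty":-0.45,"tz":0,"turn":0.3,"hand":0.3},{"tx":0.03,"ty":-0.45,"tz":0,"turn":0.3,"hand":0.3},{"tx":0.03,"ty":-0.45,"tz":0,"turn":0.3,"hand":0.3},{"tx":0.03,"ty":-0.45,"tz":0,"turn":0.3,"hand":0.3},{"tx":0.03,"ty":-0.45,"tz":0,"turn":0.3,"hand":0.3}])

```text
time_s: 30.3
tcp_pos: [0.5207, -0.3058, 0.2615]
eef_rot: [180.0, 0.0, -88.3]
contact_force: [0.6, 0.5, 1.0]
gripper_width: 0.0612
gripper_force: 0.0
```

```bash
python3 see2.py
```

```text
scene 0.7 [371. 173. 386. 199.]
scene 0.51 [222. 289. 255. 349.]
top 0.52 [243. 164. 262. 189.]
30.5 [ 0.5203 -0.3045  0.261 ] [0.4 0.6 0.4] [ 0.1   0.12 -0.03] 0.06115023294096541
scene
.........................................
.........................................
.........................................
.........................................
....................######...............
.................##########..............
................############.............
................############.............
.................############............
..................############...........
..................###########............
...................#########.............
......................######.............
.........................###.............
..........................###............
..........................#####..........
.........................######..........
.........................................
.........................................
.........................................
.........................................
top
...........................
[... 746 characters left out ...]
........
.............................................
.............................................
.............................................
.............................................
.............................................
.............................................
.............................................
.............................................
.............................................
['scene'] [-0.002  0.002 -0.144 -0.164  0.313  0.   ] 0.168
['scene'] [-0.004  0.004 -0.139 -0.142  1.169  0.   ] 0.165
['scene', 'top'] [-0.003 -0.002 -0.135 -0.079  0.303 -0.   ] 0.668
['scene', 'top'] [-4.000e-03 -2.000e-03 -1.400e-01 -4.000e-02  1.261e+00  1.000e-03] 0.326
```

Request:
drive_tool(commands=[{"tx":0.151,"ty":0.619,"tz":0,"turn":0.109,"hand":0.3},{"tx":0.151,"ty":0.619,"tz":0,"turn":0.109,"hand":0.3},{"tx":0.151,"ty":0.619,"tz":0,"turn":0.109,"hand":0.3},{"tx":0.151,"ty":0.619,"tz":0,"turn":0.109,"hand":0.3},{"tx":0.151,"ty":0.619,"tz":0,"turn":0.109,"hand":0.3},{"tx":0.151,"ty":0.619,"tz":0,"turn":0.109,"hand":0.3},{"tx":0.151,"ty":0.619,"tz":0,"turn":0.109,"hand":0.3},{"tx":0.151,"ty":0.619,"tz":-0.1,"turn":0.109,"hand":0.3},{"tx":0.151,"ty":0.619,"tz":-0.185,"turn":0.109,"hand":0.3},{"tx":0.151,"ty":0.619,"tz":-0.185,"turn":0.109,"hand":0.3}])

```text
time_s: 31.5
tcp_pos: [0.607, 0.0699, 0.1461]
eef_rot: [179.6, 0.0, -78.3]
contact_force: [-0.1, -0.7, -0.2]
gripper_width: 0.0613
gripper_force: 0.0
```

```bash
python3 - <<'E'
from h import *
st=r.get_state(); print(st["time_s"],st["tcp_pos"].round(4),st["eef_rot"].round(1))
s=cap("scene")
for q in r.trace("cutter_head","scene"): 
    v,u=np.nonzero(q["pixels"]); print(round(q["score"],2),np.round(q["extent"]),u.mean(),v.mean())
y=np.radians(11.5); X=np.array([np.cos(y),np.sin(y),0]);Y=np.array([-np.sin(y),np.cos(y),0])
f=s["frame"].astype(int).sum(2)
H=np.array([.611,.067,0])
print("pred grip top corners",proj(s,[H+X*a+Y*b+[0,0,.1] for a in(-.012,.012) for b in(-.026,.026)]).round(1).tolist())
print("pred block",proj(s,[H+X*a+Y*b+[0,0,z] for a in(-.026,.026) for b in(-.04,.04) for z in(.033,.053)]).round(1).min(0),proj(s,[H+X*a+Y*b+[0,0,z] for a in(-.026,.026) for b in(-.04,.04) for z in(.033,.053)]).round(1).max(0))
m=(f<140)[195:250,330:390]; vv,uu=np.nonzero(m); 
for v in range(200,245): print(v,"".join("#" if x<150 else "." for x in f[v,330:390]))
E
```

```text
31.5 [0.607  0.0699 0.1461] [179.6   0.  -78.3]
0.9 [232. 248. 262. 279.] 245.7390300230947 264.1512702078522
0.84 [233. 184. 258. 221.] 245.82673267326732 201.84983498349834
0.76 [344. 209. 376. 242.] 358.8508287292818 227.28729281767957
pred grip top corners [[350.6, 216.2], [363.4, 207.3], [357.4, 220.6], [370.2, 211.5]]
pred block [341.9 215.4] [375.9 244.1]
200 ........................................#...................
201 ............................................................
202 ............................................................
203 ..............................###...........................
204 ..............................##............................
205 ..............................##............................
206 .............................###............................
207 .............................###............................
208 .............................###............................
209 .............................###............................
210 ...............................####.........................
211 ................
[... 1489 characters left out ...]
..................................................
235 ............................................................
236 ............................................................
237 ............................................................
238 ............................................................
239 ............................................................
240 ............................................................
241 ............................................................
242 ............................................................
243 ............................................................
244 ............................................................
```

Request:
drive_tool(commands=[{"tx":0.003,"ty":-0.003,"tz":-0.07,"turn":0,"hand":0.3},{"tx":0.003,"ty":-0.003,"tz":-0.142,"turn":0,"hand":0.3},{"tx":0.003,"ty":-0.003,"tz":-0.142,"turn":0,"hand":0.3},{"tx":0.003,"ty":-0.003,"tz":-0.142,"turn":0,"hand":1},{"tx":0.003,"ty":-0.003,"tz":-0.142,"turn":0,"hand":1},{"tx":0.003,"ty":-0.003,"tz":-0.142,"turn":0,"hand":1},{"tx":0.003,"ty":-0.003,"tz":-0.142,"turn":0,"hand":1},{"tx":0.003,"ty":-0.003,"tz":-0.142,"turn":0,"hand":1},{"tx":0.003,"ty":-0.003,"tz":-0.142,"turn":0,"hand":1},{"tx":0.003,"ty":-0.003,"tz":-0.142,"turn":0,"hand":1}], grip_force=20)

```text
time_s: 32.6
tcp_pos: [0.6124, 0.0649, 0.0667]
eef_rot: [-180.0, -0.0, -78.6]
contact_force: [-2.0, -0.4, 6.0]
gripper_width: 0.0236
gripper_force: 20.0
```

Request:
drive_tool(commands=[{"tx":0.005,"ty":-0.0245,"tz":0,"turn":0,"hand":1},{"tx":0.01,"ty":-0.049,"tz":0,"turn":0,"hand":1},{"tx":0.01,"ty":-0.049,"tz":0,"turn":0,"hand":1}], grip_force=20)

```text
time_s: 32.9
tcp_pos: [0.6193, 0.0337, 0.0667]
eef_rot: [-179.9, -0.0, -78.6]
contact_force: [1.4, -2.1, 4.4]
gripper_width: 0.0235
gripper_force: 20.0
```

Request:
drive_tool(commands=[{"tx":0.0085,"ty":-0.042,"tz":0,"turn":0,"hand":1},{"tx":0.017,"ty":-0.084,"tz":0,"turn":0,"hand":1},{"tx":0.0255,"ty":-0.125,"tz":0,"turn":0,"hand":1},{"tx":0.034,"ty":-0.167,"tz":0,"turn":0,"hand":1},{"tx":0.0425,"ty":-0.209,"tz":0,"turn":0,"hand":1},{"tx":0.0425,"ty":-0.209,"tz":0,"turn":0,"hand":1},{"tx":0.0425,"ty":-0.209,"tz":0,"turn":0,"hand":1},{"tx":0.0425,"ty":-0.209,"tz":0,"turn":0,"hand":1}], grip_force=20)

```text
time_s: 33.7
tcp_pos: [0.6444, -0.092, 0.0667]
eef_rot: [-179.9, -0.1, -78.6]
contact_force: [1.4, -3.7, 4.6]
gripper_width: 0.0238
gripper_force: 20.0
```

```bash
python3 - <<'E'
from h import *
st=r.get_state(); print(st["time_s"],st["tcp_pos"].round(4),st["contact_force"].round(1))
s=cap("scene")
y=np.radians(11.5); X=np.array([np.cos(y),np.sin(y),0]);Y=np.array([-np.sin(y),np.cos(y),0]); O=np.array([.6219,.0229,0])
print("head y if centred", (st["tcp_pos"]-O)@Y,(st["tcp_pos"]-O)@X)
for q in r.trace("cutter_head","scene"): print(round(q["score"],2),np.round(q["extent"]))
for d in(-.125,-.115,-.105):
    H=O+Y*d; P=proj(s,[H+X*a+Y*b+[0,0,z] for a in(-.026,.026) for b in(-.04,.04) for z in(.033,.053)]); print(d,P.min(0).round(1),P.max(0).round(1))
E
```

```text
33.7 [ 0.6444 -0.092   0.0667] [ 1.4 -3.7  4.6]
head y if centred -0.1170392493827563 -0.0008446317432649615
0.86 [299. 244. 328. 277.]
0.85 [231. 245. 264. 280.]
0.44 [360. 193. 414. 227.]
-0.125 [295.8 246.2] [333.4 279.7]
-0.115 [298.8 244.2] [336.2 277.4]
-0.105 [301.8 242.3] [338.9 275.2]
```

Request:
drive_tool(commands=[{"tx":0,"ty":0,"tz":0.04,"turn":0,"hand":1},{"tx":0,"ty":0,"tz":0.12,"turn":0,"hand":1},{"tx":0,"ty":0,"tz":0.2,"turn":0,"hand":1},{"tx":-0.05,"ty":0.067,"tz":0.2,"turn":-0.05,"hand":1},{"tx":-0.11,"ty":0.147,"tz":0.2,"turn":-0.1,"hand":1},{"tx":-0.18,"ty":0.24,"tz":0.2,"turn":-0.15,"hand":1},{"tx":-0.25,"ty":0.334,"tz":0.2,"turn":-0.2,"hand":1},{"tx":-0.31,"ty":0.415,"tz":0.2,"turn":-0.243,"hand":1},{"tx":-0.37,"ty":0.495,"tz":0.2,"turn":-0.243,"hand":1},{"tx":-0.415,"ty":0.555,"tz":0.2,"turn":-0.243,"hand":1}], grip_force=25)

```text
time_s: 34.8
tcp_pos: [0.4322, 0.1906, 0.1851]
eef_rot: [179.9, -0.1, -100.5]
contact_force: [1.3, 0.9, -3.6]
gripper_width: 0.0243
gripper_force: 25.0
```

```bash
python3 - <<'E'
from h import *
s=cap("scene"); c=cap("top"); st=r.get_state(); print(st["time_s"],st["tcp_pos"].round(4),st["contact_force"].round(1),st["gripper_width"])
for n,cc in(("scene",s),("top",c)):
  for q in r.trace("tray",n)[:2]: print(n,q["score"],np.round(q["extent"]))
  for q in r.trace("cutter_head",n): print(n,"head",round(q["score"],2),np.round(q["extent"]))
O=np.array([.3954,.2408,0]); 
def R(a): a=np.radians(a); return np.array([np.cos(a),np.sin(a),0])
P=proj(s,[O+R(-100.4)*a+R(-10.4)*b+[0,0,z] for a in(-.075,.075) for b in(-.06,.06) for z in(0,.025)]); print("pred tray scene",P.min(0),P.max(0))
E
```

```text
34.9 [0.4309 0.1935 0.1854] [ 0.8  0.3 -3.2] 0.023897515678072426
scene 0.57 [334. 165. 392. 197.]
scene 0.31 [300. 191. 332. 218.]
scene head 0.93 [343. 134. 377. 163.]
scene head 0.86 [232. 246. 258. 280.]
scene head 0.63 [236. 185. 256. 220.]
top 0.96 [198. 235. 264. 280.]
top 0.55 [324. 231. 374. 249.]
top head 0.92 [400. 177. 436. 205.]
top head 0.77 [241. 228. 257. 247.]
top head 0.73 [366. 262. 396. 300.]
pred tray scene [332.61239517 162.06883332] [389.45623346 197.71601902]
```

Request:
drive_tool(commands=[{"tx":0,"ty":0,"tz":0,"turn":0,"hand":1},{"tx":0,"ty":0,"tz":0,"turn":0,"hand":1},{"tx":0,"ty":0,"tz":-0.06,"turn":0,"hand":1},{"tx":0,"ty":0,"tz":-0.12,"turn":0,"hand":1},{"tx":0,"ty":0,"tz":-0.17,"turn":0,"hand":1},{"tx":0,"ty":0,"tz":-0.19,"turn":0,"hand":1},{"tx":0,"ty":0,"tz":-0.2,"turn":0,"hand":1},{"tx":0,"ty":0,"tz":-0.208,"turn":0,"hand":1},{"tx":0,"ty":0,"tz":-0.208,"turn":0,"hand":1}], grip_force=25)

```text
time_s: 36.0
tcp_pos: [0.4358, 0.1904, 0.0659]
eef_rot: [-179.8, 0.1, -100.4]
contact_force: [-20.0, -5.3, 57.2]
gripper_width: 0.0242
gripper_force: 54.9
```

Request:
drive_tool(commands=[{"tx":0,"ty":0,"tz":0.03,"turn":0,"hand":1},{"tx":0,"ty":0,"tz":0.1,"turn":0,"hand":1},{"tx":0,"ty":0,"tz":0.1,"turn":0,"hand":1},{"tx":-0.034,"ty":0.042,"tz":0.1,"turn":0,"hand":1},{"tx":-0.067,"ty":0.084,"tz":0.1,"turn":0,"hand":1},{"tx":-0.067,"ty":0.084,"tz":0.1,"turn":0,"hand":1},{"tx":-0.067,"ty":0.084,"tz":0.1,"turn":0,"hand":1}], grip_force=25)

```text
time_s: 36.7
tcp_pos: [0.3938, 0.2406, 0.1207]
eef_rot: [180.0, -0.0, -100.4]
contact_force: [-0.4, 0.4, -4.2]
gripper_width: 0.0241
gripper_force: 37.9
```

```bash
python3 - <<'E'
from h import *
s=cap("scene"); c=cap("top"); st=r.get_state(); p=st["tcp_pos"]; print(st["time_s"],p.round(4),st["eef_rot"],st["contact_force"].round(1),st["gripper_width"])
for n,cc in(("scene",s),("top",c)):
  for q in r.trace("cutter_head",n): print(n,"head",round(q["score"],2),np.round(q["extent"]))
def R(a): a=np.radians(a); return np.array([np.cos(a),np.sin(a),0])
for slip in(0,.005,.01,.02):
  B=p-[0,0,.0547-slip]; P=proj(s,[B+R(-100.4)*a+R(-10.4)*b+[0,0,z] for a,b,z0,z1 in((.04,.026,.021,.041),(-.04,.026,.021,.041),(.04,-.026,.021,.041),(-.04,-.026,.021,.041),(.038,.021,0,.009),(-.038,.021,0,.009),(.038,-.021,0,.009),(-.038,-.021,0,.009)) for z in(z0,z1)]); print(slip,P.min(0).round(1),P.max(0).round(1))
f=s["frame"].mean(2).astype(int); q=r.trace("cutter_head","scene")[0]; E=np.round(q["extent"]).astype(int)
print("\n".join("".join(".#"[int(v)] for v in row) for row in q["pixels"][E[1]-1:E[3]+2,E[0]-1:E[2]+2]))
E
```

```text
36.8 [0.3941 0.2401 0.1207] [ 1.79980614e+02 -4.28591099e-02 -1.00486621e+02] [-0.3 -0.3 -3.8] 0.023996190394196128
scene head 0.85 [234. 244. 263. 279.]
scene head 0.83 [345. 140. 381. 168.]
scene head 0.8 [234. 186. 257. 223.]
scene head 0.58 [415. 177. 437. 204.]
top head 0.76 [220. 246. 241. 267.]
top head 0.62 [399. 178. 434. 206.]
0 [347.1 148.6] [377.2 171.7]
0.005 [347.2 147.3] [377.3 170.4]
0.01 [347.3 146. ] [377.5 169.1]
0.02 [347.4 143.4] [377.8 166.5]
................................
................................
................................
.................###............
........#############...........
.#####################..........
######################..........
######################..........
######################..........
#######################.........
########################........
############################....
#############################...
#############################...
#############################...
#############################...
##############################..
##############################..
##############################..
##############################..
##############################..
##############################..
##############################..
##############################..
##############################..
##############################..
##############################..
##############################..
##############################..
##############################..
##############################..
##############################..
##############################..
##############################..
##############################..
########################........
################................
#########.......................
```

Request:
drive_tool(commands=[{"tx":0,"ty":0,"tz":-0.04,"turn":0,"hand":1},{"tx":0,"ty":0,"tz":-0.07,"turn":0,"hand":1},{"tx":0,"ty":0,"tz":-0.09,"turn":0,"hand":1},{"tx":0,"ty":0,"tz":-0.097,"turn":0,"hand":1},{"tx":0,"ty":0,"tz":-0.097,"turn":0,"hand":1}], grip_force=15)

```text
time_s: 37.45
tcp_pos: [0.3939, 0.2403, 0.0625]
eef_rot: [180.0, -0.1, -100.5]
contact_force: [-0.1, -0.4, -3.6]
gripper_width: 0.0244
gripper_force: 25.6
```

```bash
python3 - <<'E'
from h import *
s=cap("scene"); st=r.get_state(); p=st["tcp_pos"]; print(st["time_s"],p.round(4),st["contact_force"].round(1),st["moment"].round(2))
f=s["frame"].mean(2).astype(int)
for v in range(150,190): print(v," ".join("%3d"%x for x in f[v,342:384]))
def R(a): a=np.radians(a); return np.array([np.cos(a),np.sin(a),0])
for slip in(0,.01):
  B=p-[0,0,.0547-slip]
  print(slip,proj(s,[B+R(-100.4)*a+R(-10.4)*b+[0,0,z] for a in(.04,-.04) for b in(.026,-.026) for z in(.021,.041)]).round(1).tolist())
E
```

```text
37.5 [0.3941 0.2407 0.063 ] [ 0.5 -0.7 -3.9] [ 0.05  0.06 -0.04]
150  87  87  88  87  87  86  87  86  83  83  84  83  71  52  52  52  54  55  53  52  61  57  49  50  52  54  56  54  54  55  53  53  53  55  53  54  53  54  51  53  57  56
151  87  86  86  86  86  83  83  82  65  66  66  66  60  51  53  51  53  54  54  53  55  54  50  52  55  55  53  54  54  54  54  55  54  54  53  54  54  52  54  54  61  57
152  86  87  88  86  85  66  66  67  66  66  66  64  58  52  51  51  53  54  52  53  57  53  53  54  54  55  53  54  54  54  53  54  53  54  53  53  54  54  55  55  62  64
153  87  86  87  86  84  66  65  67  66  67  66  65  59  54  50  52  50  53  54  62  71  58  51  54  52  54  55  54  55  53  55  56  53  54  52  52  54  54  61  56  52  51
154  87  85  87  85  81  65  66  65  65  65  64  65  65  66  51  52  50  51  63  87  74  67  51  48  54  55  61  56  54  55  66  55  53  53  52  51  50  51  50  48  49  50
155  84  84  84  82  65  66  66  65  66  66  65  65  61  84  52  52  51  54  73  72  70  59  52  51  54  53  54  54  53  59  52  51  50  48  49  48  48  49  54  53  57  62
156
[... 5409 characters left out ...]
 83  74  76  79  84  85  81  72  68  71  69  71  79 108 133 144 138 132 131 130 109  69  72
188  78  69  69  81 127 117 115  83  81  82  83  83  81  82  83  82  75  79  81  86  84  79  73  70  71  70  72  71  70  71  70  72  99 119 153 123  85  94 152 146  68  75
189  90  68  69  71  97 130  85  81  82  83  85  85  79  84  87  82  85  79  72  69  73  72  72  71  72  72  70  70  71  69  71  71  82  95  83  69  64  94 138 148  78  69
0 [[353.2, 181.9], [353.6, 176.9], [346.3, 173.2], [346.6, 168.3], [374.9, 176.5], [375.5, 171.5], [367.5, 168.2], [368.0, 163.3]]
0.01 [[353.4, 179.4], [353.8, 174.3], [346.5, 170.8], [346.8, 165.8], [375.2, 174.0], [375.8, 169.0], [367.8, 165.7], [368.3, 160.8]]
```

Request:
drive_tool(commands=[{"tx":0,"ty":0,"tz":-0.008,"turn":0,"hand":1},{"tx":0,"ty":0,"tz":-0.013,"turn":0,"hand":1},{"tx":0,"ty":0,"tz":-0.017,"turn":0,"hand":1},{"tx":0,"ty":0,"tz":-0.017,"turn":0,"hand":1}], grip_force=10)

```text
time_s: 37.9
tcp_pos: [0.3937, 0.2407, 0.0525]
eef_rot: [180.0, -0.0, -100.4]
contact_force: [0.8, -0.4, -4.0]
gripper_width: 0.024
gripper_force: 17.4
```

Request:
drive_tool(commands=[{"tx":0,"ty":0,"tz":-0.0025,"turn":0,"hand":1},{"tx":0,"ty":0,"tz":-0.004,"turn":0,"hand":1},{"tx":0,"ty":0,"tz":-0.004,"turn":0,"hand":1}], grip_force=10)

```text
time_s: 38.2
tcp_pos: [0.3938, 0.2408, 0.0502]
eef_rot: [180.0, -0.0, -100.4]
contact_force: [-0.6, 0.1, -3.6]
gripper_width: 0.0242
gripper_force: 17.4
```

Request:
drive_tool(commands=[{"tx":0,"ty":0,"tz":-0.002,"turn":0,"hand":1},{"tx":0,"ty":0,"tz":-0.0035,"turn":0,"hand":1},{"tx":0,"ty":0,"tz":-0.0035,"turn":0,"hand":1}], grip_force=10)

```text
time_s: 38.5
tcp_pos: [0.3938, 0.2408, 0.0481]
eef_rot: [180.0, -0.0, -100.4]
contact_force: [-0.2, 1.1, -4.2]
gripper_width: 0.0239
gripper_force: 17.4
```

Request:
drive_tool(commands=[{"tx":0,"ty":0,"tz":-0.002,"turn":0,"hand":1},{"tx":0,"ty":0,"tz":-0.0035,"turn":0,"hand":1},{"tx":0,"ty":0,"tz":-0.0035,"turn":0,"hand":1}], grip_force=10)

```text
time_s: 38.8
tcp_pos: [0.3939, 0.2409, 0.0463]
eef_rot: [-180.0, 0.0, -100.4]
contact_force: [-0.7, -0.6, -0.1]
gripper_width: 0.0242
gripper_force: 17.6
```

Request:
drive_tool(commands=[{"tx":0,"ty":0,"tz":-0.0008,"turn":0,"hand":1},{"tx":0,"ty":0,"tz":-0.0008,"turn":0,"hand":0.4},{"tx":0,"ty":0,"tz":-0.0008,"turn":0,"hand":0.4},{"tx":0,"ty":0,"tz":-0.0008,"turn":0,"hand":0.4},{"tx":0,"ty":0,"tz":-0.0008,"turn":0,"hand":0.4},{"tx":0,"ty":0,"tz":0.04,"turn":0,"hand":0.4},{"tx":0,"ty":0,"tz":0.11,"turn":0,"hand":0.4},{"tx":0,"ty":0,"tz":0.18,"turn":0,"hand":0.4},{"tx":0,"ty":-0.05,"tz":0.25,"turn":0,"hand":0.4},{"tx":0,"ty":-0.1,"tz":0.25,"turn":0,"hand":0.4}])

```text
time_s: 39.8
tcp_pos: [0.3959, 0.1825, 0.201]
eef_rot: [-179.7, 0.4, -100.3]
contact_force: [0.8, -0.3, -1.0]
gripper_width: 0.0523
gripper_force: 0.0
```

Request:
drive_tool(commands=[{"tx":0.1,"ty":-0.5,"tz":0,"turn":0,"hand":0.4},{"tx":0.1,"ty":-0.5,"tz":0,"turn":0,"hand":0.4},{"tx":0.1,"ty":-0.5,"tz":0,"turn":0,"hand":0.4},{"tx":0.1,"ty":-0.5,"tz":0,"turn":0,"hand":0.4},{"tx":0.1,"ty":-0.5,"tz":0,"turn":0,"hand":0.4},{"tx":0.1,"ty":-0.5,"tz":0,"turn":0,"hand":0.4},{"tx":0.1,"ty":-0.5,"tz":0,"turn":0,"hand":0.4},{"tx":0.1,"ty":-0.5,"tz":0,"turn":0,"hand":0.4}])

```text
time_s: 40.6
tcp_pos: [0.4534, -0.1207, 0.1954]
eef_rot: [179.9, -0.0, -100.7]
contact_force: [-0.6, 0.6, 0.7]
gripper_width: 0.0525
gripper_force: 0.0
```

```bash
python3 see2.py; python3 - <<'E'
from h import *
s=cap("scene"); c=cap("top")
def R(a): a=np.radians(a); return np.array([np.cos(a),np.sin(a),0])
for n,cc in(("scene",s),("top",c)):
  for q in r.trace("cutter_head",n): print(n,"head",round(q["score"],2),np.round(q["extent"]))
  B=np.array([.394,.241,.005]); P=proj(cc,[B+R(-100.4)*a+R(-10.4)*b+[0,0,z] for A,D,zs in((.04,.026,(.021,.041)),(.038,.021,(0,.009)),(.026,.012,(.041,.088))) for a in(A,-A) for b in(D,-D) for z in zs]); print(P.min(0).round(1),P.max(0).round(1))
E
```

```text
scene 0.61 [371. 175. 389. 201.]
top 0.38 [280. 116. 346. 137.]
40.8 [ 0.4537 -0.118   0.1961] [ 0.1 -0.1  0.3] [ 0.07  0.04 -0.02] 0.05256687249319256
scene
.........................................
.........................................
.........................................
.........................................
...................#######...............
................###########..............
...............#############.............
................############.............
................#############............
.................############............
..................###########............
...................#########.............
.....................######..............
.........................###.............
..........................###............
..........................#####..........
.........................######..........
.........................................
.........................................
.........................................
.........................................
top
.............................................
..........
[... 983 characters left out ...]
..................
.............................................
.............................................
.............................................
['scene'] [-0.001  0.003 -0.132 -0.168  0.242 -0.   ] 0.164
['scene'] [-8.000e-03  1.000e-03 -1.480e-01 -7.200e-02  1.247e+00  0.000e+00] 0.163
['scene', 'top'] [-0.001  0.003 -0.14  -0.175  0.233 -0.   ] 1.177
['scene', 'top'] [-4.000e-03 -2.000e-03 -1.490e-01 -9.400e-02  1.211e+00  1.000e-03] 1.176
scene head 0.84 [346. 156. 376. 185.]
scene head 0.83 [231. 246. 261. 282.]
scene head 0.76 [233. 184. 257. 220.]
[346.3 155.2] [375.5 186.7]
top head 0.59 [365. 261. 397. 300.]
top head 0.43 [209. 251. 227. 266.]
[209.6 239.5] [247.4 265.9]
```

```bash
python3 -c "
from plant import r
print(r.close_job()); print(r.get_state()['time_s'])"
```

```text
the job is handed in; nothing more can be done
None
the job is handed in; nothing more can be done
```

I handed the job in at about 41 s, with the key home and turned against the stop, and the head slid out and set upright near the middle of the grey tray. The hand-in gave no verdict. I could not read the lock angle directly; my image fits put the key at about 1.25 rad, and the head slid freely, so the bolt is clear. The first try at turning failed because the key tipped over, and the head bumped the tray wall once on the way in, with about 57 N at the wrist.

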